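# Set out the settle-plate sampling spot

## Robot

A 7-joint arm with a two-finger parallel gripper is mounted at the origin on a cart in front of the work surface, level with it; the furniture and walls round the work are solid. World frame = base frame: x ahead of the robot, y to its left, z up, the work surface at z = 0. Lengths are in m, angles in rad, forces in N, time in s.
With the tool pointing down it reaches from about 0.425 to 1.025 m from the base axis. Payload 3.6 kg.
Tool frame: the origin (TCP) lies midway between the tips of the shut fingers; the grasp point (between the pads) lies behind it (env.pinch_z is the z of the grasp point in the tool frame, in m); z points along the fingers, y is the line along which they close (so a half turn about z gives the same grasp; the last joint's range is limited). The gripper opens to 85 mm and grips with 20 to 120 N. Pads are 22 mm wide; open, the fingers measure 114 mm over their backs; the gripper's body (76 mm by 85 mm) begins 54 mm behind the grasp point. The pads swing forward as they close: fully open they stand 13 mm farther back than shut.
Start: joints at [1.206, 0.591, 0.048, 1.609, -0.033, 0.943, -0.034], TCP at [0.195, -0.698, 0.231] pointing down, gripper open.
Joint ranges: [-2.69, 2.69], [-0.47, 2.24], [-1.27, 1.36], [0.19, 2.51], [-1.53, 4.68], [0.08, 2.07], [-3.09, 3.09]. Speed limits (rad/s): [2.57, 2.57, 3.14, 3.14, 3.14, 3.14, 3.14].

## Interface

Orientations are given as a unit quaternion [w, x, y, z].
In Python, from cell import env gives the robot as it stands.
- The arm moves only by the tool step_arm, never from a script. Its argument "plan" is a list of rows, each an object with "offset": the shift along the tool's x, y, z in shares of 0.8 m (1.0 is 0.8 m), a list of three; "dr": the turn, a rotation vector about the tool's x, y, z in fractions of the full range, 1 being 2 pi rad, a list of three; "grip": the closure, from -1 (fully open) to 1 (shut). A call has 1 to 12 rows; each row is the pose to reach, as a shift and turn from the pose commanded when the call began, along the tool's axes at that moment; what a row does not reach only later rows make up. A row lasts 1/8 s, in which the tool goes at most 62.5 mm and 10.7 degrees, less where a joint would pass 70% of its speed; a pose out of reach is approached as far as the arm can. No shift or turn number may pass 1 either way. A call with a gripper value outside its range is refused whole. The fingers move at their own pace and stop on an object; the grip force is fixed at half the most. Time passes only in rows, so rows that repeat a pose let the fingers close. It gives the time, the measured TCP pose, the force, the opening and the grip force at its end, in the units of the state.
- env.get_state(): the state, without advancing time (a new reading comes with each control period).
- env.read_camera(name): name is "scene" or "top"; returns a dict with "color" (480x640x3 uint8, red, green, blue), "depth" (480x640 float32, m along the optical axis (not along the pixel's ray), 0 where there is no reading), "fovy" (degrees; the focal length in pixels is half the picture's height over the tangent of half this angle, whatever the lens; pixels are square), "cx", "cy" (the principal point, pixels), "position" and "rotation" of the camera in the world. Camera axes: x right, y up, looking along -z (the intrinsics and any distortion apply to the point x, -y, -z); pixel columns grow to the right and rows downward; lengths in m; the calibration is good to about 2 mm. A picture is of the moment at which its call begins.
- env.finish_job(): hands the job in; it is judged then, once.
The state is a dict: "time_s": time; "qpos": joint angles; "joint_vel": joint speeds; "joint_torque": joint torques, N m; "position": TCP position; "orientation": TCP orientation; "wrist_force": force on the tool from outside, world axes, zero at the start; "ft_torque": the same for the moment, N m; "opening": finger opening in m; "finger_force": force on a finger pad.
Only numpy, scipy, OpenCV 4.12 (cv2) and the standard library are available. Lean on these libraries where they do the work, as an engineer would, in place of code of your own. Each camera call takes 0.05 s, during which the arm holds its last target. There are 200 camera calls.

## Task

Set up the settle-plate sampling spot on the grey board, as seen looking across the board from its yellow-striped edge: stand the round tin with the yellow label in the middle of the large blue disc, lay the petri dish centred on top of the tin, and stand the black-capped vial on the small disc to the left of the tin, the red-capped vial on the one to its right and the white-capped vial on the one behind it, each upright and centred on its disc. Leave the white tape spool, the push-in tee and the red battery where they are, and let go of everything.

Things in the scene. Friction and masses are not known exactly. Their poses are not given: they have to be found in the camera images.
- board: grey board 130 x 170 x 3 mm, fixed flat, any yaw. Origin: centre of underside. Yellow stripe on its front 170 mm edge, at x = -60 mm; +x points from the stripe across the board (behind), +y left, seen from it. Blue discs (x, y mm): 59 mm wide at (-25, 0), for the tin; 33 mm wide, for vials: left (-25, +65), right (-25, -65), behind (+40, 0).
- tin: round low light-grey tin with a yellow label on its lid, 57 mm over its widest, 55 mm at its wall, 22 mm tall, lid closed and fixed, flat top; loose, about 90 g. Origin: centre of its underside, z up. (Between the board and the things on the right stands the bench's counter, up to 0.25 m high, x > 0.43; a hose rises from its top at x > 0.55, y -0.15 to 0. Pass in front of it.)
- dish: white shallow petri dish with lid, 58 mm in diameter, 15 mm tall; loose, about 16 g. Origin: centre of its underside, z up. Grip it across its rim.
- vial_black: upright screw-cap sample vial with a black cap, 26 mm in diameter, 54 mm tall, glass body to 42 mm with a paper label; loose, about 22 g. Origin: centre of its underside, z up; stands on the bench at the start. Grip it round the glass from above; its yaw does not matter. Amber-brown body.
- vial_red: upright screw-cap sample vial with a red cap, 26 mm in diameter, 54 mm tall, glass body to 42 mm with a paper label; loose, about 22 g. Origin: centre of its underside, z up; stands on the bench at the start. Grip it round the glass from above; its yaw does not matter.
- vial_white: upright screw-cap sample vial with a white cap, 26 mm in diameter, 54 mm tall, glass body to 42 mm with a paper label; loose, about 22 g. Origin: centre of its underside, z up; stands on the bench at the start. Grip it round the glass from above; its yaw does not matter.
- spool: white spool of thread tape with a hole, 51 mm in diameter, 14 mm tall, lying flat, loose. Not part of the job: leave it. Origin: centre of its underside.
- tee: black push-in tee connector with blue ends, 36 x 47 x 14 mm, lying flat, loose. Not part of the job: leave it. Origin: centre of its underside.
- battery: red and white battery cell, 15 mm in diameter, 50 mm tall, standing on end, loose. Not part of the job: leave it. Origin: centre of its underside.
Things that resemble listed ones, but are neither listed nor needed, are in the scene too. What is shaped like the vial_black but purple is not meant. Leave any turquoise look-alike of the vial_white alone.

How it is judged:
At the end, for the whole second after the job is handed in: On the board, in its own frame: tin, black, red and white vial each stand upright (within 0.1 rad) on the board's top, within 12 mm in x and in y of the centre of the large, left, right and rear disc respectively; the petri dish lies flat on top of the tin, centred within 12 mm of it; all at rest (x of tin in the frame of board between -0.037 and -0.013 m and y of tin in the frame of board between -0.012 and 0.012 m and z of tin in the frame of board between -0.0005 and 0.0065 m and angle between each of tin, vial_black, vial_red, vial_white, dish's own z axis and vertical below 0.1 rad and linear speed of each of tin, vial_black, vial_red, vial_white, dish below 0.02 m/s and x of vial_black in the frame of board between -0.037 and -0.013 m and y of vial_black in the frame of board between 0.053 and 0.077 m and z of vial_black in the frame of board between -0.0005 and 0.0065 m and x of vial_red in the frame of board between -0.037 and -0.013 m and y of vial_red in the frame of board between -0.077 and -0.053 m and z of vial_red in the frame of board between -0.0005 and 0.0065 m and x of vial_white in the frame of board between 0.028 and 0.052 m and y of vial_white in the frame of board between -0.012 and 0.012 m and z of vial_white in the frame of board between -0.0005 and 0.0065 m and z of dish in the frame of board between 0.0215 and 0.0285 m and horizontal distance between dish and tin below 0.012 m); the robot touches nothing.
It fails at once if the tape spool was pushed more than 20 mm (distance of spool from where it was at the start of the episode above 0.02 m).
It fails at once if the tee connector was pushed more than 20 mm (distance of tee from where it was at the start of the episode above 0.02 m).
It fails at once if the battery was pushed more than 20 mm (distance of battery from where it was at the start of the episode above 0.02 m).
It also fails if it takes over 139 s, if anything falls off the work surface, if the arm or the gripper's body presses on something with over 40 N, if the wrist force passes 120 N, or if a joint passes its speed limit or range.

## Working session

There is one attempt and no reset: what is moved stays moved. The work goes in short steps, Python scripts to look and compute and a tool call to move; the robot and the scene stay as the last step left them, time stands still between calls to the robot, and variables do not carry over. Pictures are saved under pics/ and viewed, at most 14 in all, crops included, and the job is handed in when it is done.

Besides the shell and the picture viewer there is one more tool, called after ">>>" as name([rows], argument=value, ...), one row to a line, values as JSON. step_arm: Moves the arm, as the interface text tells. Its arguments: {"type":"object","properties":{"plan":{"type":"array"}},"required":["plan"]}

```bash
ls; mkdir -p pics; python3 - <<'E'
from cell import env
import cv2,pickle
for n in("scene","top"):
    c=env.read_camera(n); pickle.dump(c,open(f"pics/{n}0.pkl","wb"))
    cv2.imwrite(f"pics/{n}0.png",c["color"][:,:,::-1])
    print(n,{k:v for k,v in c.items() if k not in("color","depth")})
print(env.get_state(),env.pinch_z)
E
```

```text
pics
scene {'fovy': 56.57686636088487, 'cx': 326.53923853812773, 'cy': 230.07821195115113, 'position': array([ 0.24282999, -0.61549925,  0.63838138]), 'rotation': array([ 0.88127239,  0.40203588, -0.09369623, -0.23010247])}
top {'fovy': 55.640965688489445, 'cx': 314.1757049620359, 'cy': 243.0257575645789, 'position': array([ 0.36261139, -0.03953739,  1.04824721]), 'rotation': array([-0.7029928 , -0.0682737 ,  0.05983896,  0.70537871])}
{'time_s': 0.1, 'qpos': array([ 1.20551154,  0.59201716,  0.04831692,  1.60969674, -0.03332492,
        0.94271873, -0.03365718]), 'joint_vel': array([-4.28397865e-04, -3.67776360e-03,  1.93838445e-03, -2.86037374e-03,
        3.59770915e-04,  2.95378749e-04,  6.89573941e-05]), 'joint_torque': array([ 4.80251969e-03, -5.49992895e+01,  1.55313648e+00, -1.98824805e+01,
        9.64201579e-03,  3.78552460e-03, -3.20158897e-06]), 'position': array([ 0.19443296, -0.69766155,  0.23026193]), 'orientation': array([-9.99875019e-04,  9.90773683e-01,  1.35522963e-01, -1.87373378e-04]), 'wrist_force': array([ 0.49055944, -0.11193808,  0.02189479]), 'ft_torque': array([ 0.04313788, -0.01871712,  0.03509079]), 'finger_force': 0.0, 'opening': 0.0850101353445425} -0.0187
```

View pics/scene0.png

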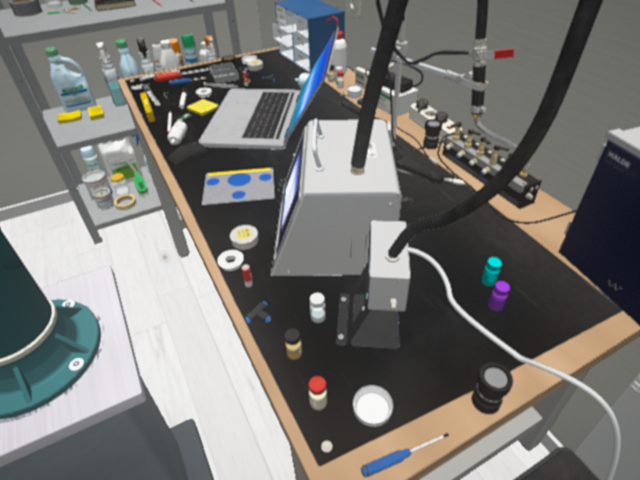

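View pics/top0.png

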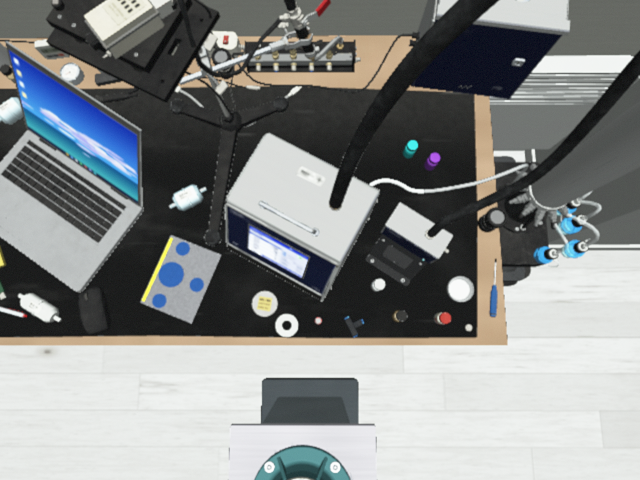

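Scene view: board at (238,185), tin with yellow label (244,236), spool (231,260), battery (247,276), tee (258,311), white vial (318,307), black/amber vial (293,343), red vial (318,392), dish (373,405). The look-alikes are turquoise (492,271), purple (499,294), and a black lens-like thing (490,385). In the top view: black (401,316), red (443,318), white (378,285), dish (460,289), tin (264,303), board (181,279). I'll check these choices in a close crop.

```bash
cat > h.py <<'E'
import numpy as np,cv2,pickle
from scipy.spatial.transform import Rotation as R
def load(n): return pickle.load(open(f"pics/{n}.pkl","rb"))
def ray(c,u,v):
    f=240/np.tan(np.radians(c["fovy"])/2)
    q=c["rotation"]; r=R.from_quat([q[1],q[2],q[3],q[0]])
    return r.apply([(u-c["cx"])/f,-(v-c["cy"])/f,-1.])
def onz(c,u,v,z):
    d=ray(c,u,v);p=c["position"]; return p+d*(z-p[2])/d[2]
def dep(c,u,v): return c["position"]+ray(c,u,v)*c["depth"][int(round(v)),int(round(u))]
E
python3 - <<'E'
from h import *
np.set_printoptions(precision=4,suppress=True)
t=load("top0");s=load("scene0")
for n,u,v in[("board",181,279),("disc",171,274),("tin",264,303),("black",401,316),("red",443,318),("white",378,285),("dish",460,289),("base",305,475),("spool rim",280,319),("screen",330,295),("box top",370,190),("boxc",450,245),("batt",318,321)]: print(n,dep(t,u,v))
for n,u,v in[("disc",240,180),("tin",244,232),("black",293,336),("red",318,383),("white",318,299),("dish",373,402)]: print(n,dep(s,u,v))
a=cv2.resize(t["color"][225:345,135:335],None,fx=4,fy=4,interpolation=cv2.INTER_CUBIC)
b=cv2.resize(t["color"][260:345,300:490],None,fx=4.2,fy=4.2,interpolation=cv2.INTER_CUBIC)
cv2.imwrite("pics/a.png",a[:,:,::-1]);cv2.imwrite("pics/b.png",b[:,:,::-1])
E
```

```text
board [0.471  0.2802 0.005 ]
disc [0.4826 0.3038 0.0056]
tin [0.4146 0.0853 0.023 ]
black [ 0.3844 -0.2145  0.0543]
red [ 0.3798 -0.3036  0.0572]
white [ 0.451  -0.1665  0.0574]
dish [ 0.445  -0.3562  0.0163]
base [ 0.0666 -0.0082  0.0571]
spool rim [0.3792 0.0496 0.0166]
screen [ 0.4332 -0.0631  0.0049]
box top [ 0.6194 -0.1368  0.2086]
boxc [ 0.5486 -0.3437  0.0013]
batt [ 0.3742 -0.0357  0.0514]
disc [0.4851 0.3027 0.0014]
tin [0.4171 0.0874 0.0227]
black [ 0.3865 -0.2202  0.0545]
red [ 0.3828 -0.3109  0.0554]
white [ 0.4555 -0.1737  0.0546]
dish [ 0.4485 -0.3567  0.0158]
```

View pics/a.png

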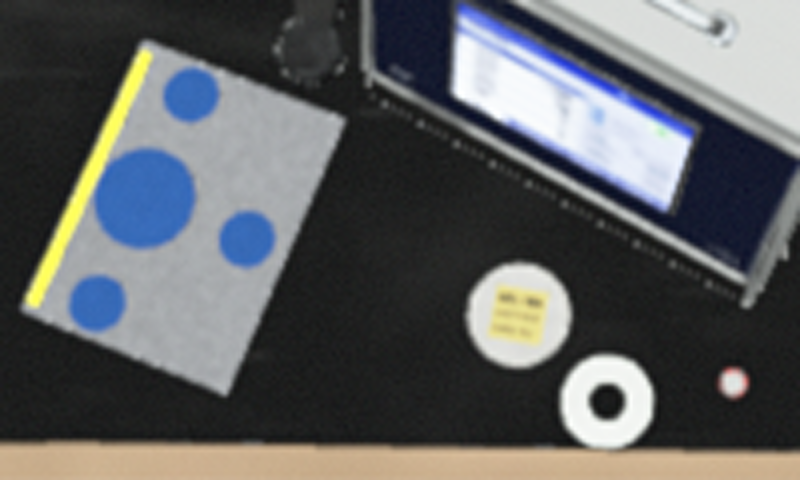

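View pics/b.png

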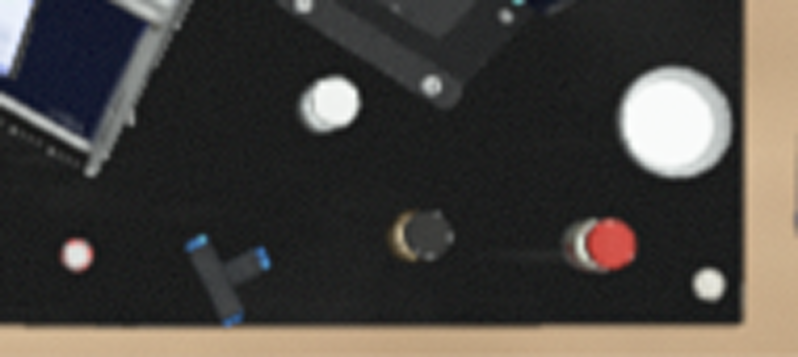

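The crops show the large disc at a(145,198), left at (191,95), right at (97,303), rear at (247,239), and the tin at (519,315). The caps are white b(333,102), black (428,235) and red (611,243). The dish is at (668,121), with a small white knob at (709,284) that isn't mine. The caps match their descriptions, and the purple and turquoise ones stand well apart at the back.

```bash
cat >> h.py <<'E'
def seg(c,u,v,r,kind):
    "ellipse centre of blob nearest (u,v), thresholded within radius r"
    im=c["color"].astype(int); R_,G,B=im[...,0],im[...,1],im[...,2]
    m={"blue":(B>R_+60)&(B>G+30),"red":(R_>G+60)&(R_>B+60),"white":(im.min(2)>215),"grey":(im.min(2)>110),}[kind].astype(np.uint8)
    k=np.zeros_like(m);cv2.circle(k,(int(u),int(v)),r,1,-1);m*=k
    n,l,st,ce=cv2.connectedComponentsWithStats(m)
    i=1+np.argmax(st[1:,4]); 
    cn=max(cv2.findContours((l==i).astype(np.uint8),0,1)[0],key=cv2.contourArea)
    return cv2.minEnclosingCircle(cn) if kind=="grey" else (tuple(ce[i]),st[i])
E
python3 - <<'E'
from h import *
np.set_printoptions(precision=4,suppress=True)
t=load("top0");s=load("scene0")
f=lambda x,y,k,ox,oy:((x+.5)/k-.5+ox,(y+.5)/k-.5+oy)
P={}
for n,x,y in[("big",145,198),("left",191,95),("right",97,303),("rear",247,239)]:
    u,v=f(x,y,4,135,225);(ce,st)=seg(t,u,v,16,"blue");P[n]=onz(t,*ce,.003);print(n,(u,v),ce,P[n],onz(t,u,v,.003))
A=np.array([P[k][:2] for k in("big","left","right","rear")]);M=np.array([[-25,0],[-25,65],[-25,-65],[40,0]])/1e3
H,K=M.mean(0),A.mean(0);U,S,V=np.linalg.svd((M-H).T@(A-K));Q=(V.T@U.T)
print("fit",Q,np.arctan2(Q[1,0],Q[0,0]),"scale",S.sum()/((M-H)**2).sum());print((M-H)@Q.T+K,A)
for n,x,y,z in[("tin",519,315,.022)]:print(n,onz(t,*f(x,y,4,135,225),z))
for n,x,y,z in[("white",333,102,.054),("black",428,235,.054),("red",611,243,.054),("dish",668,121,.015),("dishbase",677,122,.003),("knob",709,284,.01),("batt",77,255,.05),("tee",225,275,.01)]:print(n,onz(t,*f(x,y,4.2,300,260),z))
print("spool",onz(t,*f(607,402,4,135,225),.014))
c=np.vstack([s["color"][130:270,190:290],]);cv2.imwrite("pics/c.png",cv2.resize(np.hstack([s["color"][170:300,190:290],s["color"][290:420,280:400]]),None,fx=3.6,fy=3.6,interpolation=2)[:,:,::-1])
E
```

```text
big (170.875, 274.125) (np.float64(170.78787878787878), np.float64(274.17979797979797)) [0.4825 0.3051 0.003 ] [0.4826 0.3049 0.003 ]
left (182.375, 248.375) (np.float64(182.4527027027027), np.float64(248.26351351351352)) [0.5433 0.2811 0.003 ] [0.5431 0.2812 0.003 ]
right (158.875, 300.375) (np.float64(158.80645161290323), np.float64(300.3677419354839)) [0.4223 0.3294 0.003 ] [0.4223 0.3293 0.003 ]
rear (196.375, 284.375) (np.float64(196.41666666666666), np.float64(284.4166666666667)) [0.4586 0.2445 0.003 ] [0.4587 0.2446 0.003 ]
fit [[-0.3705  0.9288]
 [-0.9288 -0.3705]] -1.9503614727636585 scale 1.0031126234147334
[[0.4827 0.3051]
 [0.5431 0.281 ]
 [0.4223 0.3292]
 [0.4586 0.2448]] [[0.4825 0.3051]
 [0.5433 0.2811]
 [0.4223 0.3294]
 [0.4586 0.2445]]
tin [0.4138 0.0845 0.022 ]
white [ 0.4537 -0.1689  0.054 ]
black [ 0.3853 -0.2157  0.054 ]
red [ 0.381 -0.309  0.054]
dish [ 0.4464 -0.3537  0.015 ]
dishbase [ 0.4468 -0.3622  0.003 ]
knob [ 0.3601 -0.3718  0.01  ]
batt [ 0.3756 -0.0356  0.05  ]
tee [ 0.3654 -0.1145  0.01  ]
spool [0.3657 0.0353 0.014 ]
```

View pics/c.png

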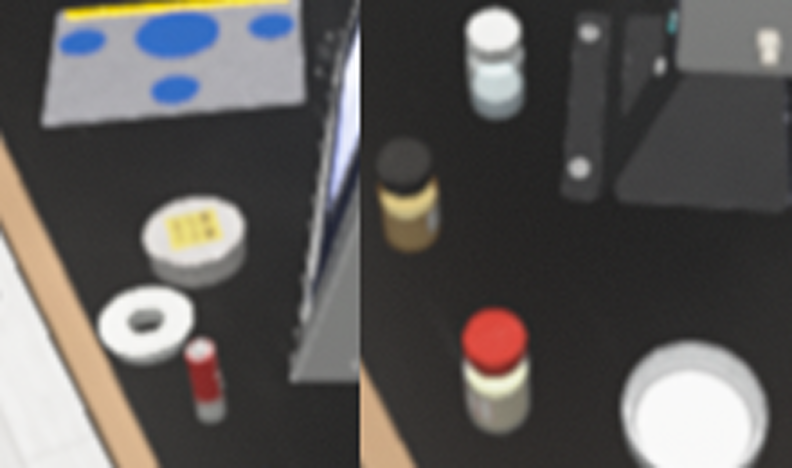

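```bash
python3 - <<'E'
from h import *
np.set_printoptions(precision=4,suppress=True)
s=load("scene0");t=load("top0")
L=lambda x,y:((x+.5)/3.6-.5+190,(y+.5)/3.6-.5+170)
Rr=lambda x,y:((x+.5-360)/3.6-.5+280,(y+.5)/3.6-.5+290)
for n,p,z in[("big",L(178,35),.003),("left",L(271,26),.003),("right",L(82,42),.003),("rear",L(176,89),.003),("tin",L(195,234),.022),("white",Rr(494,30),.054),("black",Rr(405,165),.054),("red",Rr(495,341),.054),("dish",Rr(694,411),.015)]:print(n,p,onz(s,*p,z))
f=lambda x,y,k,ox,oy:((x+.5)/k-.5+ox,(y+.5)/k-.5+oy)
print("dishouter",onz(t,*f(675,122,4.2,300,260),.012))
for u in range(440,480,3):print(np.round(dep(t,u,289),3), end=" ")
from cell import env
q=env.get_state()["orientation"];print("toolaxes",R.from_quat([q[1],q[2],q[3],q[0]]).as_matrix())
E
```

```text
big (239.08333333333331, 179.36111111111111) [0.4835 0.3042 0.003 ]
left (264.9166666666667, 176.86111111111111) [0.5438 0.2815 0.003 ]
right (212.41666666666666, 181.30555555555554) [0.4228 0.33   0.003 ]
rear (238.52777777777777, 194.36111111111111) [0.4602 0.2453 0.003 ]
tin (243.80555555555554, 234.63888888888889) [0.414  0.0805 0.022 ]
white (316.8611111111111, 297.97222222222223) [ 0.4551 -0.1703  0.054 ]
black (292.1388888888889, 335.47222222222223) [ 0.3859 -0.2184  0.054 ]
red (317.1388888888889, 384.3611111111111) [ 0.3811 -0.3114  0.054 ]
dish (372.4166666666667, 403.80555555555554) [ 0.4465 -0.3583  0.015 ]
dishouter [ 0.4461 -0.3583  0.012 ]
[ 0.446 -0.315  0.004] [ 0.446 -0.322  0.001] [ 0.446 -0.329  0.001] [ 0.445 -0.332  0.016] [ 0.445 -0.339  0.014] [ 0.445 -0.345  0.017] [ 0.445 -0.352  0.015] [ 0.445 -0.358  0.017] [ 0.445 -0.366  0.014] [ 0.445 -0.372  0.016] [ 0.445 -0.379  0.014] [ 0.445 -0.386  0.013] [ 0.446 -0.398  0.   ] [ 0.446 -0.404  0.002] toolaxes [[ 0.9633  0.2685 -0.0006]
 [ 0.2685 -0.9633  0.0019]
 [-0.0001 -0.002  -1.    ]]
```

```bash
python3 - <<'E'
from h import *
t=load("top0")
v,u=np.mgrid[100:345,100:500]
f=240/np.tan(np.radians(t["fovy"])/2);q=t["rotation"];r=R.from_quat([q[1],q[2],q[3],q[0]])
d=np.stack([(u-t["cx"])/f,-(v-t["cy"])/f,-np.ones(u.shape)],-1).reshape(-1,3)
P=t["position"]+r.apply(d)*t["depth"][100:345,100:500].reshape(-1,1)
xs=np.arange(.66,.34,-.02);ys=np.arange(.36,-.44,-.03)
print("      "+" ".join(f"{y:5.2f}" for y in ys))
for x in xs:
    print(f"{x:.2f} "+" ".join(f"{1000*P[(abs(P[:,0]-x)<.01)&(abs(P[:,1]-y)<.015),2].max(initial=-.009):5.0f}" for y in ys))
E
```

```text
0.36  0.33  0.30  0.27  0.24  0.21  0.18  0.15  0.12  0.09  0.06  0.03 -0.00 -0.03 -0.06 -0.09 -0.12 -0.15 -0.18 -0.21 -0.24 -0.27 -0.30 -0.33 -0.36 -0.39 -0.42
0.66    89     9    48    50    50    24    24    -9   209   211   210   211   212   210   211   208   194    -9     8     8     8     9     9     8     8     7     7
0.64    50     7    46    52    39    24    23    -9   210   211   210   211   211   211   210   529   541   195     8     7     7     7     9     7     7     7     4
0.62     9     8     9    28     8    24    24   203   210   210   211   210   210   210   386   532   559   209     7     9    -9     9     8     8     5     6    74
0.60     8     8     8     8     7    24    23   207   210   209   223   211   210   211   386   470   209   210   183   185    -9    -9     7     8     9     8    75
0.58    10     7    10    10     7    26    25   181   208   209   252   252   210   210   315   325   210   209   186   186   185    -9   301   329     8     8    74
0.56     8     9     8     7    21    27    73   139   179   207   252   253   252   211   210   209   2
[... 1032 characters left out ...]
 8     7    21    20    19    18
0.42     9    10    10     8     9     7     8     7    26    29    27     7     9    45    56     8     9     8     8     8     7     6     9    22    21    18    18
0.40     7     8    10     9     9     7     9     8    27    27    27    16     9     8     7     7     8     7     9    60     8     7    57     9     9     7    18
0.38     7     8     7     8     7     7     7     9     8    27    24    19    17    54     9    17    18    10     8    60    57     9    59    60     8     8    19
0.36     8     9     8     8     7    10     7     7     8     8    18    20    19  1048     8    17    18    13     6     8     8     9    58     7     9     8     5
```

```bash
cat > wp.py <<'E'
import sys;from h import *;from cell import env
# args: x,y,z,yawdeg ...  -> rows relative to the present pose
s=env.get_state();q=s["orientation"];M=R.from_quat([q[1],q[2],q[3],q[0]]);p=s["position"]
print("t",round(s["time_s"],2),"p",p.round(4),"yaw",round(np.degrees(np.arctan2(*M.as_matrix()[[1,0],0])),1),"tilt",M.as_matrix()[:,2].round(4),"q",s["qpos"].round(2),"open",round(s["opening"],4))
for a in sys.argv[1:]:
    x,y,z,w=map(float,a.split(","));w=np.radians(w)
    T=R.from_matrix(np.array([[np.cos(w),np.sin(w),0],[np.sin(w),-np.cos(w),0],[0,0,-1.]]))
    print(a,"off",M.inv().apply(np.array([x,y,z])-p).round(4).tolist(),"dr",(M.inv()*T).as_rotvec().round(3).tolist())
E
python3 wp.py 0.42,-0.35,0.32,45 0.455,-0.05,0.32,45 
```

```text
t 0.1 p [ 0.1944 -0.6977  0.2303] yaw 15.6 tilt [-6.0e-04  1.9e-03 -1.0e+00] q [ 1.21  0.59  0.05  1.61 -0.03  0.94 -0.03] open 0.085
0.42,-0.35,0.32,45 off [0.3106, -0.2745, -0.0892] dr [-0.002, -0.0, -0.514]
0.455,-0.05,0.32,45 off [0.4249, -0.5541, -0.0887] dr [-0.002, -0.0, -0.514]
```

The manual's scale: shifts go in shares of 0.8 m and turns go in shares of 2 pi rad. Converting my numbers, -0.554 m / 0.8 = -0.6925, 0.425 m / 0.8 = 0.5313, -0.514 rad / 6.2832 = -0.0818.

>>> step_arm([
  {"offset": [0.3888, -0.3438, -0.1113], "dr": [-0.0003, 0, -0.0818], "grip": -1},
  {"offset": [0.3888, -0.3438, -0.1113], "dr": [-0.0003, 0, -0.0818], "grip": -1},
  {"offset": [0.3888, -0.3438, -0.1113], "dr": [-0.0003, 0, -0.0818], "grip": -1},
  {"offset": [0.3888, -0.3438, -0.1113], "dr": [-0.0003, 0, -0.0818], "grip": -1},
  {"offset": [0.3888, -0.3438, -0.1113], "dr": [-0.0003, 0, -0.0818], "grip": -1},
  {"offset": [0.3888, -0.3438, -0.1113], "dr": [-0.0003, 0, -0.0818], "grip": -1},
  {"offset": [0.3888, -0.3438, -0.1113], "dr": [-0.0003, 0, -0.0818], "grip": -1},
  {"offset": [0.5313, -0.6925, -0.1113], "dr": [-0.0003, 0, -0.0818], "grip": -1},
  {"offset": [0.5313, -0.6925, -0.1113], "dr": [-0.0003, 0, -0.0818], "grip": -1},
  {"offset": [0.5313, -0.6925, -0.1113], "dr": [-0.0003, 0, -0.0818], "grip": -1},
  {"offset": [0.5313, -0.6925, -0.1113], "dr": [-0.0003, 0, -0.0818], "grip": -1},
  {"offset": [0.5313, -0.6925, -0.1113], "dr": [-0.0003, 0, -0.0818], "grip": -1},
])

```text
time_s: 1.6
position: [0.4549, -0.0481, 0.3202]
orientation: [0.001, 0.923, 0.384, 0.0]
wrist_force: [1.6, -0.7, 0.0]
opening: 0.0856
finger_force: 0.0
```

```bash
python3 wp.py 0.414,0.0825,0.15,45 0.414,0.0825,0.06,45 0.414,0.0825,0.0,45
```

```text
t 1.6 p [ 0.4549 -0.0481  0.3202] yaw 45.1 tilt [ 9.0e-04 -1.6e-03 -1.0e+00] q [ 0.33  0.16 -0.37  2.07  0.07  0.92 -0.86] open 0.0856
0.414,0.0825,0.15,45 off [0.0637, -0.1214, 0.17] dr [0.002, 0.0, 0.002]
0.414,0.0825,0.06,45 off [0.0638, -0.1216, 0.26] dr [0.002, 0.0, 0.002]
0.414,0.0825,0.0,45 off [0.0638, -0.1217, 0.32] dr [0.002, 0.0, 0.002]
```

To row units: 0.25 m / 0.8 = 0.3125, 0.15 m / 0.8 = 0.1875, 0.002 rad / 6.2832 = 0.0003.

>>> step_arm([
  {"offset": [0.08, -0.1525, 0.0375], "dr": [0.0003, 0, 0.0003], "grip": -1},
  {"offset": [0.08, -0.1525, 0.0375], "dr": [0.0003, 0, 0.0003], "grip": -1},
  {"offset": [0.08, -0.1525, 0.0375], "dr": [0.0003, 0, 0.0003], "grip": -1},
  {"offset": [0.08, -0.1525, 0.1125], "dr": [0.0003, 0, 0.0003], "grip": -1},
  {"offset": [0.08, -0.1525, 0.1875], "dr": [0.0003, 0, 0.0003], "grip": -1},
  {"offset": [0.08, -0.1525, 0.25], "dr": [0.0003, 0, 0.0003], "grip": -1},
  {"offset": [0.08, -0.1525, 0.3125], "dr": [0.0003, 0, 0.0003], "grip": -1},
  {"offset": [0.08, -0.1525, 0.3125], "dr": [0.0003, 0, 0.0003], "grip": -1},
])

```text
time_s: 2.6
position: [0.4119, 0.0799, 0.0673]
orientation: [-0.0, 0.924, 0.383, -0.005]
wrist_force: [0.5, -0.2, 0.1]
opening: 0.0855
finger_force: 0.0
```

```bash
python3 wp.py 0.414,0.0825,0.0,45; python3 - <<'E'
from cell import env
from h import *
c=env.read_camera("scene");cv2.imwrite("pics/d.png",cv2.resize(c["color"][120:330,150:420],None,fx=2.8,fy=2.8)[:,:,::-1])
E
```

```text
t 2.6 p [0.4119 0.0799 0.0673] yaw 45.0 tilt [-0.0085 -0.0031 -1.    ] q [-0.12  0.54 -0.23  2.38  0.47  0.27 -1.57] open 0.0855
0.414,0.0825,0.0,45 off [0.0039, -0.0001, 0.0673] dr [-0.004, 0.008, -0.0]
```

View pics/d.png

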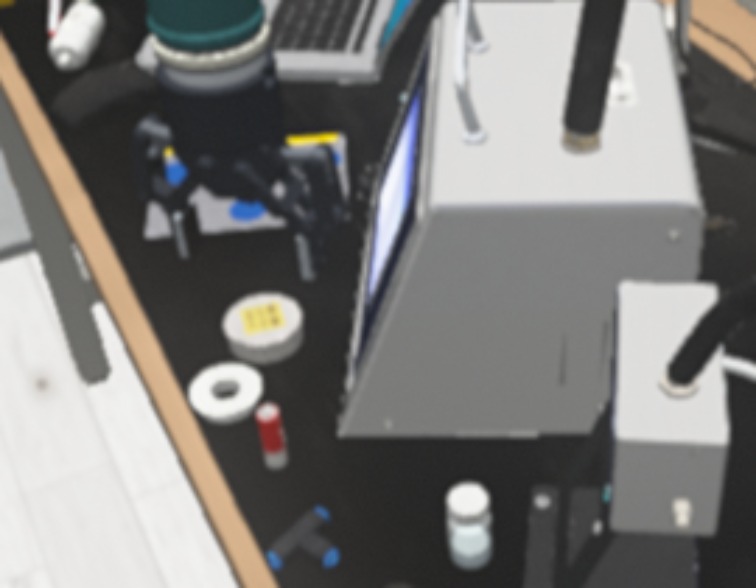

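```bash
python3 - <<'E'
from h import *
c=load("scene0")
print(onz(c,259.6,218.2,.081),onz(c,214.3,209.3,.081))
E
```

```text
[0.44205189 0.0441368  0.081     ] [0.37330319 0.11650552 0.081     ]
```

To row units: 0.068 m / 0.8 = 0.085, 0.03 m / 0.8 = 0.0375.

>>> step_arm([
  {"offset": [0, 0, 0.0375], "dr": [0, 0, 0], "grip": -1},
  {"offset": [0, 0, 0.0625], "dr": [0, 0, 0], "grip": -1},
  {"offset": [0, 0, 0.075], "dr": [0, 0, 0], "grip": -1},
  {"offset": [0, 0, 0.085], "dr": [0, 0, 0], "grip": -1},
  {"offset": [0, 0, 0.085], "dr": [0, 0, 0], "grip": -1},
])

```text
time_s: 3.28
position: [0.4156, 0.0807, 0.0031]
orientation: [0.0, 0.924, 0.382, 0.001]
wrist_force: [0.1, 0.4, 0.7]
opening: 0.0854
finger_force: 0.0
```

```bash
python3 wp.py 0.414,0.0825,0.001,45
```

```text
t 3.27 p [0.4156 0.0807 0.0031] yaw 44.9 tilt [ 2.e-03  6.e-04 -1.e+00] q [-0.23  0.69 -0.09  2.4   0.83  0.08 -1.91] open 0.0854
0.414,0.0825,0.001,45 off [0.0002, -0.0024, 0.0021] dr [0.001, -0.002, -0.001]
```

>>> step_arm([
  {"offset": [0, 0, 0], "dr": [0, 0, 0], "grip": 0},
  {"offset": [0, 0, 0], "dr": [0, 0, 0], "grip": 1},
  {"offset": [0, 0, 0], "dr": [0, 0, 0], "grip": 1},
  {"offset": [0, 0, 0], "dr": [0, 0, 0], "grip": 1},
  {"offset": [0, 0, 0], "dr": [0, 0, 0], "grip": 1},
  {"offset": [0, 0, 0], "dr": [0, 0, 0], "grip": 1},
])

```text
time_s: 4.03
position: [0.4147, 0.0808, 0.0033]
orientation: [0.0, 0.924, 0.382, 0.001]
wrist_force: [-0.7, 0.7, 14.0]
opening: 0.0525
finger_force: 60.2
```

```bash
python3 wp.py 0.43,0.085,0.10,45 0.482,0.304,0.10,45 0.482,0.304,0.10,68 
```

```text
t 4.03 p [0.4147 0.0808 0.0033] yaw 44.9 tilt [ 1.6e-03  4.0e-04 -1.0e+00] q [-0.23  0.69 -0.09  2.4   0.82  0.08 -1.91] open 0.0525
0.43,0.085,0.10,45 off [0.014, 0.0079, -0.0967] dr [0.001, -0.001, -0.002]
0.482,0.304,0.10,45 off [0.2054, -0.1105, -0.0965] dr [0.001, -0.001, -0.002]
0.482,0.304,0.10,68 off [0.2054, -0.1105, -0.0965] dr [0.001, -0.001, -0.403]
```

To row units: 0.205 m / 0.8 = 0.2563, -0.11 m / 0.8 = -0.1375, -0.4 rad / 6.2832 = -0.0637.

>>> step_arm([
  {"offset": [0, 0, -0.0375], "dr": [0, 0, 0], "grip": 1},
  {"offset": [0.0175, 0.01, -0.1], "dr": [0, 0, 0], "grip": 1},
  {"offset": [0.0175, 0.01, -0.1213], "dr": [0, 0, 0], "grip": 1},
  {"offset": [0.2563, -0.1375, -0.1213], "dr": [0, 0, -0.0637], "grip": 1},
  {"offset": [0.2563, -0.1375, -0.1213], "dr": [0, 0, -0.0637], "grip": 1},
  {"offset": [0.2563, -0.1375, -0.1213], "dr": [0, 0, -0.0637], "grip": 1},
  {"offset": [0.2563, -0.1375, -0.1213], "dr": [0, 0, -0.0637], "grip": 1},
  {"offset": [0.2563, -0.1375, -0.1213], "dr": [0, 0, -0.0637], "grip": 1},
  {"offset": [0.2563, -0.1375, -0.1213], "dr": [0, 0, -0.0637], "grip": 1},
])

```text
time_s: 5.15
position: [0.4813, 0.3015, 0.0986]
orientation: [0.001, 0.83, 0.558, -0.002]
wrist_force: [-0.6, -0.8, -1.6]
opening: 0.0526
finger_force: 64.1
```

```bash
python3 wp.py 0.483,0.3045,0.007,68; python3 - <<'E'
from cell import env
from h import *
a=env.read_camera("scene");b=env.read_camera("top");pickle.dump(a,open("pics/s1.pkl","wb"));pickle.dump(b,open("pics/t1.pkl","wb"))
cv2.imwrite("pics/e.png",cv2.resize(np.hstack([a["color"][110:240,170:290],b["color"][210:340,120:260]]),None,fx=3,fy=3)[:,:,::-1])
E
```

```text
t 5.15 p [0.4813 0.3015 0.0986] yaw 67.8 tilt [-0.0018 -0.0027 -1.    ] q [-0.18  0.67 -0.65  2.04  0.66  0.66 -1.65] open 0.0526
0.483,0.3045,0.007,68 off [0.0037, 0.0005, 0.0916] dr [-0.001, 0.003, -0.003]
```

View pics/e.png

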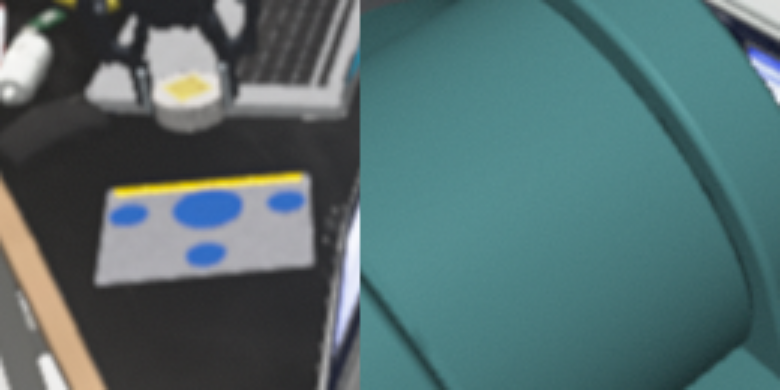

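```bash
python3 - <<'E'
from h import *
c=load("s1")
print(onz(c,(188.5)/3-.5+170,(88.5)/3-.5+110,.1173))
E
```

```text
[0.48436698 0.30276458 0.1173    ]
```

To row units: 0.092 m / 0.8 = 0.115, 0.087 m / 0.8 = 0.1088.

>>> step_arm([
  {"offset": [0, 0, 0.0625], "dr": [0, 0, 0], "grip": 1},
  {"offset": [0, 0, 0.0938], "dr": [0, 0, 0], "grip": 1},
  {"offset": [0, 0, 0.1088], "dr": [0, 0, 0], "grip": 1},
  {"offset": [0, 0, 0.115], "dr": [0, 0, 0], "grip": 1},
  {"offset": [0, 0, 0.115], "dr": [0, 0, 0], "grip": 1},
])

```text
time_s: 5.88
position: [0.4824, 0.3031, 0.0075]
orientation: [0.0, 0.83, 0.558, 0.0]
wrist_force: [-0.5, 0.6, -0.8]
opening: 0.053
finger_force: 64.3
```

To row units: -0.31 m / 0.8 = -0.3875, -0.25 m / 0.8 = -0.3125.

>>> step_arm([
  {"offset": [0, 0, 0.0013], "dr": [0, 0, 0], "grip": 1},
  {"offset": [0, 0, 0.0013], "dr": [0, 0, 0], "grip": 1},
  {"offset": [0, 0, 0.0013], "dr": [0, 0, 0], "grip": -0.2},
  {"offset": [0, 0, 0.0013], "dr": [0, 0, 0], "grip": -1},
  {"offset": [0, 0, 0.0013], "dr": [0, 0, 0], "grip": -1},
  {"offset": [0, 0, 0.0013], "dr": [0, 0, 0], "grip": -1},
  {"offset": [0, 0, -0.0375], "dr": [0, 0, 0], "grip": -1},
  {"offset": [0, 0, -0.1125], "dr": [0, 0, 0], "grip": -1},
  {"offset": [0, 0, -0.1875], "dr": [0, 0, 0], "grip": -1},
  {"offset": [0, 0, -0.25], "dr": [0, 0, 0], "grip": -1},
  {"offset": [0, 0, -0.3125], "dr": [0, 0, 0], "grip": -1},
  {"offset": [0, 0, -0.3875], "dr": [0, 0, 0], "grip": -1},
])

```text
time_s: 7.38
position: [0.4814, 0.3023, 0.3179]
orientation: [0.0, 0.83, 0.558, -0.001]
wrist_force: [1.1, 0.7, 0.2]
opening: 0.0853
finger_force: 0.0
```

```bash
python3 wp.py 0.455,0.0,0.32,45 0.42,-0.25,0.30,20 0.446,-0.358,0.16,15
```

```text
t 7.38 p [0.4814 0.3023 0.3179] yaw 67.8 tilt [-0.0019 -0.0017 -1.    ] q [ 0.01  0.41 -0.87  1.85  0.36  1.05 -1.4 ] open 0.0853
0.455,0.0,0.32,45 off [-0.2899, 0.0895, -0.0016] dr [-0.001, 0.002, 0.399]
0.42,-0.25,0.30,20 off [-0.5346, 0.1514, 0.0189] dr [-0.0, 0.003, 0.835]
0.446,-0.358,0.16,15 off [-0.6245, 0.2164, 0.159] dr [-0.0, 0.003, 0.922]
```

To row units: -0.625 m / 0.8 = -0.7813, 0.159 m / 0.8 = 0.1988, 0.922 rad / 6.2832 = 0.1467.

>>> step_arm([
  {"offset": [-0.3625, 0.1125, -0.0025], "dr": [0, 0.0003, 0.0637], "grip": -1},
  {"offset": [-0.3625, 0.1125, -0.0025], "dr": [0, 0.0003, 0.0637], "grip": -1},
  {"offset": [-0.3625, 0.1125, -0.0025], "dr": [0, 0.0003, 0.0637], "grip": -1},
  {"offset": [-0.3625, 0.1125, -0.0025], "dr": [0, 0.0003, 0.0637], "grip": -1},
  {"offset": [-0.3625, 0.1125, -0.0025], "dr": [0, 0.0003, 0.0637], "grip": -1},
  {"offset": [-0.6688, 0.1888, 0.0238], "dr": [0, 0.0003, 0.1329], "grip": -1},
  {"offset": [-0.6688, 0.1888, 0.0238], "dr": [0, 0.0003, 0.1329], "grip": -1},
  {"offset": [-0.6688, 0.1888, 0.0238], "dr": [0, 0.0003, 0.1329], "grip": -1},
  {"offset": [-0.6688, 0.1888, 0.0238], "dr": [0, 0.0003, 0.1329], "grip": -1},
  {"offset": [-0.7813, 0.27, 0.125], "dr": [0, 0.0003, 0.1467], "grip": -1},
  {"offset": [-0.7813, 0.27, 0.1988], "dr": [0, 0.0003, 0.1467], "grip": -1},
  {"offset": [-0.7813, 0.27, 0.1988], "dr": [0, 0.0003, 0.1467], "grip": -1},
])

```text
time_s: 8.88
position: [0.4462, -0.3587, 0.1567]
orientation: [-0.0, 0.991, 0.13, 0.001]
wrist_force: [0.9, -0.2, 0.7]
opening: 0.085
finger_force: 0.0
```

```bash
python3 wp.py 0.446,-0.358,0.05,15 0.446,-0.358,0.001,15
```

```text
t 8.88 p [ 0.4462 -0.3587  0.1567] yaw 15.0 tilt [ 1.5e-03  4.0e-04 -1.0e+00] q [ 0.89  0.53 -0.39  2.    0.31  0.67 -1.02] open 0.085
0.446,-0.358,0.05,15 off [-0.0002, -0.0007, 0.1067] dr [-0.0, -0.002, -0.001]
0.446,-0.358,0.001,15 off [-0.0003, -0.0007, 0.1557] dr [-0.0, -0.002, -0.001]
```

To row units: 0.153 m / 0.8 = 0.1913, 0.14 m / 0.8 = 0.175.

>>> step_arm([
  {"offset": [0, 0, 0.075], "dr": [0, 0, 0], "grip": -1},
  {"offset": [0, 0, 0.1375], "dr": [0, 0, 0], "grip": -1},
  {"offset": [0, 0, 0.175], "dr": [0, 0, 0], "grip": -1},
  {"offset": [0, 0, 0.1913], "dr": [0, 0, 0], "grip": -1},
  {"offset": [0, 0, 0.1913], "dr": [0, 0, 0], "grip": -1},
  {"offset": [0, 0, 0.1913], "dr": [0, 0, 0], "grip": 0},
  {"offset": [0, 0, 0.1913], "dr": [0, 0, 0], "grip": 1},
  {"offset": [0, 0, 0.1913], "dr": [0, 0, 0], "grip": 1},
  {"offset": [0, 0, 0.1913], "dr": [0, 0, 0], "grip": 1},
  {"offset": [0, 0, 0.1913], "dr": [0, 0, 0], "grip": 1},
])

```text
time_s: 10.12
position: [0.4472, -0.3577, 0.0075]
orientation: [0.001, 0.991, 0.13, 0.002]
wrist_force: [-1.5, 0.8, 7.9]
opening: 0.0543
finger_force: 61.3
```

```bash
python3 wp.py 0.446,-0.358,0.16,15 0.42,-0.25,0.32,20 0.455,0,0.32,45; python3 - <<'E'
from cell import env
from h import *
a=env.read_camera("scene")
cv2.imwrite("pics/g.png",cv2.resize(np.hstack([a["color"][330:480,270:470],a["color"][130:280,170:300]]),None,fx=2.4,fy=2.4)[:,:,::-1])
E
```

```text
t 10.12 p [ 0.4472 -0.3577  0.0075] yaw 15.0 tilt [ 0.0032 -0.001  -1.    ] q [ 0.77  0.75 -0.24  2.07  0.46  0.38 -1.15] open 0.0543
0.446,-0.358,0.16,15 off [-0.0009, 0.0003, -0.1525] dr [0.002, -0.003, -0.0]
0.42,-0.25,0.32,20 off [0.0024, -0.1105, -0.3127] dr [0.002, -0.003, -0.087]
0.455,0,0.32,45 off [0.1009, -0.3429, -0.3129] dr [0.003, -0.002, -0.524]
```

View pics/g.png

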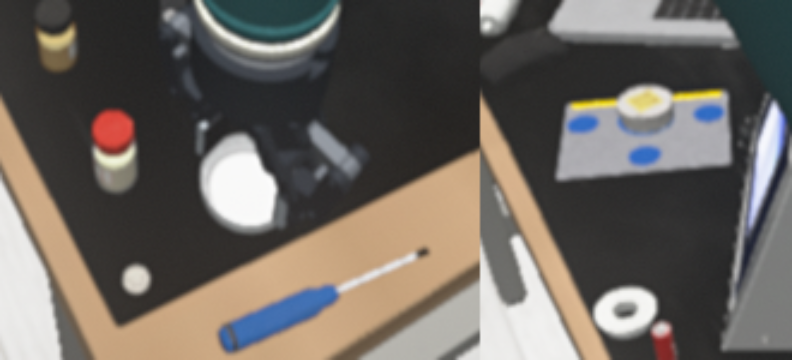

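Tin stands on the large disc at g(645,100), and the dish is between the pads at g(243,185).

To row units: -0.343 m / 0.8 = -0.4288, 0.002 m / 0.8 = 0.0025, -0.524 rad / 6.2832 = -0.0834.

>>> step_arm([
  {"offset": [0, 0, -0.05], "dr": [0, 0, 0], "grip": 1},
  {"offset": [0, 0, -0.125], "dr": [0, 0, 0], "grip": 1},
  {"offset": [0, 0, -0.1913], "dr": [0, 0, 0], "grip": 1},
  {"offset": [0.0025, -0.1375, -0.3913], "dr": [0, 0, -0.0138], "grip": 1},
  {"offset": [0.0025, -0.1375, -0.3913], "dr": [0, 0, -0.0138], "grip": 1},
  {"offset": [0.0025, -0.1375, -0.3913], "dr": [0, 0, -0.0138], "grip": 1},
  {"offset": [0.0025, -0.1375, -0.3913], "dr": [0, 0, -0.0138], "grip": 1},
  {"offset": [0.125, -0.4288, -0.3913], "dr": [0, 0, -0.0834], "grip": 1},
  {"offset": [0.125, -0.4288, -0.3913], "dr": [0, 0, -0.0834], "grip": 1},
  {"offset": [0.125, -0.4288, -0.3913], "dr": [0, 0, -0.0834], "grip": 1},
  {"offset": [0.125, -0.4288, -0.3913], "dr": [0, 0, -0.0834], "grip": 1},
  {"offset": [0.125, -0.4288, -0.3913], "dr": [0, 0, -0.0834], "grip": 1},
])

```text
time_s: 11.68
position: [0.454, 0.0047, 0.3187]
orientation: [-0.001, 0.922, 0.387, 0.002]
wrist_force: [0.1, -0.9, -0.6]
opening: 0.0543
finger_force: 63.2
```

```bash
python3 wp.py 0.475,0.24,0.20,68 0.483,0.304,0.1,68; python3 - <<'E'
from h import *
print(onz(load("scene0"),238.5,171.4,.025))
E
```

```text
t 11.68 p [0.454  0.0047 0.3187] yaw 45.6 tilt [ 0.0022  0.0026 -1.    ] q [ 0.59  0.2  -0.8   2.07  0.17  0.93 -1.08] open 0.0543
0.475,0.24,0.20,68 off [0.1823, -0.1497, 0.1194] dr [0.0, -0.003, -0.392]
0.483,0.304,0.1,68 off [0.2333, -0.1888, 0.2195] dr [0.0, -0.003, -0.392]
[0.4860096 0.3057104 0.025    ]
```

To row units: 0.233 m / 0.8 = 0.2913, 0.22 m / 0.8 = 0.275, -0.392 rad / 6.2832 = -0.0624.

>>> step_arm([
  {"offset": [0.2275, -0.1875, 0.125], "dr": [0, -0.0005, -0.0624], "grip": 1},
  {"offset": [0.2275, -0.1875, 0.125], "dr": [0, -0.0005, -0.0624], "grip": 1},
  {"offset": [0.2275, -0.1875, 0.125], "dr": [0, -0.0005, -0.0624], "grip": 1},
  {"offset": [0.2275, -0.1875, 0.125], "dr": [0, -0.0005, -0.0624], "grip": 1},
  {"offset": [0.2913, -0.2363, 0.1875], "dr": [0, -0.0005, -0.0624], "grip": 1},
  {"offset": [0.2913, -0.2363, 0.25], "dr": [0, -0.0005, -0.0624], "grip": 1},
  {"offset": [0.2913, -0.2363, 0.275], "dr": [0, -0.0005, -0.0624], "grip": 1},
  {"offset": [0.2913, -0.2363, 0.275], "dr": [0, -0.0005, -0.0624], "grip": 1},
  {"offset": [0.2913, -0.2363, 0.275], "dr": [0, -0.0005, -0.0624], "grip": 1},
])

```text
time_s: 12.8
position: [0.486, 0.2977, 0.0994]
orientation: [0.001, 0.832, 0.555, -0.0]
wrist_force: [-0.0, -0.1, -0.5]
opening: 0.0544
finger_force: 63.3
```

```bash
python3 wp.py 0.483,0.304,0.0325,68; python3 - <<'E'
from cell import env
from h import *
a=env.read_camera("scene");pickle.dump(a,open("pics/s2.pkl","wb"))
cv2.imwrite("pics/i.png",cv2.resize(a["color"][110:210,190:290],None,fx=5,fy=5,interpolation=2)[:,:,::-1])
E
```

```text
t 12.8 p [0.486  0.2977 0.0994] yaw 67.4 tilt [ 4.0e-04 -1.5e-03 -1.0e+00] q [-0.17  0.67 -0.66  2.03  0.67  0.66 -1.66] open 0.0544
0.483,0.304,0.0325,68 off [0.0047, -0.0053, 0.0669] dr [0.001, 0.001, -0.011]
```

View pics/i.png

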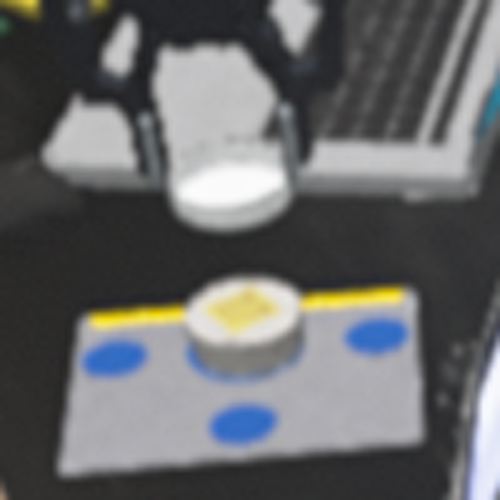

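```bash
python3 - <<'E'
from h import *
s=load("s2");g=lambda x,y:((x+.5)/5-.5+190,(y+.5)/5-.5+110)
print("tin",onz(s,*g(245,312),.025),"dish",onz(s,*g(231,192),.092),onz(s,*g(231,229),.092),onz(s,*g(245,348),.025))
for n,p in [("left",(377,336)),("right",(114,357)),("rear",(243,425))]:print(n,onz(s,*g(*p),.003))
E
```

```text
tin [0.48529371 0.30306741 0.025     ] dish [0.48874136 0.30266075 0.092     ] [0.47728813 0.27124091 0.092     ] [0.47438373 0.27356412 0.025     ]
left [0.54408504 0.28163568 0.003     ]
right [0.42315357 0.33130095 0.003     ]
rear [0.45923065 0.24475255 0.003     ]
```

To row units: 0.055 m / 0.8 = 0.0688, 0.05 m / 0.8 = 0.0625.

>>> step_arm([
  {"offset": [0, 0, 0.0375], "dr": [0, 0, 0], "grip": 1},
  {"offset": [0, 0, 0.0625], "dr": [0, 0, 0], "grip": 1},
  {"offset": [0, 0, 0.0688], "dr": [0, 0, 0], "grip": 1},
  {"offset": [0, 0, 0.0688], "dr": [0, 0, 0], "grip": 1},
])

```text
time_s: 13.35
position: [0.4852, 0.2985, 0.0441]
orientation: [0.0, 0.832, 0.555, -0.001]
wrist_force: [-1.1, -0.0, 0.1]
opening: 0.054
finger_force: 63.3
```

```bash
python3 wp.py 0.4825,0.300,0.0325,68
```

```text
t 13.35 p [0.4852 0.2985 0.0441] yaw 67.5 tilt [-4.0e-04 -1.3e-03 -1.0e+00] q [-0.23  0.74 -0.57  2.05  0.76  0.57 -1.74] open 0.054
0.4825,0.300,0.0325,68 off [0.0004, -0.003, 0.0116] dr [0.0, 0.001, -0.009]
```

To row units: 0.011 m / 0.8 = 0.0138, 0.009 m / 0.8 = 0.0113.

>>> step_arm([
  {"offset": [0.0013, -0.0038, 0.0075], "dr": [0, 0, 0], "grip": 1},
  {"offset": [0.0013, -0.0038, 0.0113], "dr": [0, 0, 0], "grip": 1},
  {"offset": [0.0013, -0.0038, 0.0138], "dr": [0, 0, 0], "grip": 1},
  {"offset": [0.0013, -0.0038, 0.0138], "dr": [0, 0, 0], "grip": 1},
])

```text
time_s: 13.85
position: [0.4825, 0.3006, 0.0331]
orientation: [0.001, 0.832, 0.556, -0.001]
wrist_force: [-0.6, -0.2, 1.7]
opening: 0.0547
finger_force: 63.7
```

To row units: -0.285 m / 0.8 = -0.3563, 0.001 m / 0.8 = 0.0013.

>>> step_arm([
  {"offset": [0, 0, 0.0013], "dr": [0, 0, 0], "grip": 1},
  {"offset": [0, 0, 0.0013], "dr": [0, 0, 0], "grip": -0.2},
  {"offset": [0, 0, 0.0013], "dr": [0, 0, 0], "grip": -0.6},
  {"offset": [0, 0, 0.0013], "dr": [0, 0, 0], "grip": -1},
  {"offset": [0, 0, 0.0013], "dr": [0, 0, 0], "grip": -1},
  {"offset": [0, 0, -0.0375], "dr": [0, 0, 0], "grip": -1},
  {"offset": [0, 0, -0.1125], "dr": [0, 0, 0], "grip": -1},
  {"offset": [0, 0, -0.1875], "dr": [0, 0, 0], "grip": -1},
  {"offset": [0, 0, -0.2625], "dr": [0, 0, 0], "grip": -1},
  {"offset": [0, 0, -0.3125], "dr": [0, 0, 0], "grip": -1},
  {"offset": [0, 0, -0.3563], "dr": [0, 0, 0], "grip": -1},
  {"offset": [0, 0, -0.3563], "dr": [0, 0, 0], "grip": -1},
])

```text
time_s: 15.35
position: [0.4839, 0.3023, 0.3207]
orientation: [0.001, 0.832, 0.555, 0.002]
wrist_force: [0.2, 0.4, 0.3]
opening: 0.0855
finger_force: 0.0
```

```bash
python3 wp.py 0.455,0.0,0.32,45 0.4,-0.217,0.30,45 0.386,-0.217,0.16,45; python3 - <<'E'
from cell import env
from h import *
a=env.read_camera("scene");pickle.dump(a,open("pics/s3.pkl","wb"))
cv2.imwrite("pics/j.png",cv2.resize(a["color"][140:220,195:285],None,fx=6,fy=6,interpolation=2)[:,:,::-1])
E
```

```text
t 15.35 p [0.4839 0.3023 0.3207] yaw 67.5 tilt [ 0.0045  0.0016 -1.    ] q [ 0.01  0.41 -0.88  1.84  0.37  1.05 -1.4 ] open 0.0855
0.455,0.0,0.32,45 off [-0.2903, 0.0891, 0.0001] dr [0.003, -0.004, 0.392]
0.4,-0.217,0.30,45 off [-0.5119, 0.1214, 0.0195] dr [0.003, -0.004, 0.392]
0.386,-0.217,0.16,45 off [-0.5177, 0.108, 0.1594] dr [0.003, -0.004, 0.392]
```

View pics/j.png

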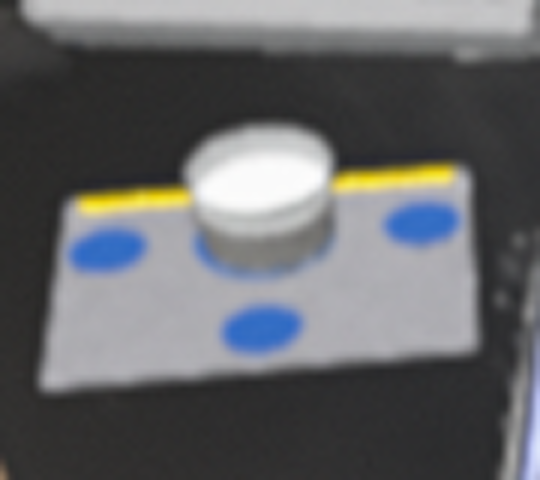

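Dish lies flat on the tin at j(260,190), about centred. Next is the black vial.

To row units: -0.518 m / 0.8 = -0.6475, -0.512 m / 0.8 = -0.64, 0.392 rad / 6.2832 = 0.0624.

>>> step_arm([
  {"offset": [-0.3625, 0.1113, 0], "dr": [0.0005, -0.0006, 0.0624], "grip": -0.2},
  {"offset": [-0.3625, 0.1113, 0], "dr": [0.0005, -0.0006, 0.0624], "grip": -0.2},
  {"offset": [-0.3625, 0.1113, 0], "dr": [0.0005, -0.0006, 0.0624], "grip": -0.2},
  {"offset": [-0.3625, 0.1113, 0], "dr": [0.0005, -0.0006, 0.0624], "grip": -0.2},
  {"offset": [-0.3625, 0.1113, 0], "dr": [0.0005, -0.0006, 0.0624], "grip": -0.2},
  {"offset": [-0.64, 0.1513, 0.025], "dr": [0.0005, -0.0006, 0.0624], "grip": -0.2},
  {"offset": [-0.64, 0.1513, 0.025], "dr": [0.0005, -0.0006, 0.0624], "grip": -0.2},
  {"offset": [-0.64, 0.1513, 0.025], "dr": [0.0005, -0.0006, 0.0624], "grip": -0.2},
  {"offset": [-0.64, 0.1513, 0.025], "dr": [0.0005, -0.0006, 0.0624], "grip": -0.2},
  {"offset": [-0.6475, 0.135, 0.1], "dr": [0.0005, -0.0006, 0.0624], "grip": -0.2},
  {"offset": [-0.6475, 0.135, 0.1988], "dr": [0.0005, -0.0006, 0.0624], "grip": -0.2},
  {"offset": [-0.6475, 0.135, 0.1988], "dr": [0.0005, -0.0006, 0.0624], "grip": -0.2},
])

```text
time_s: 16.9
position: [0.3796, -0.2177, 0.1551]
orientation: [-0.004, 0.924, 0.383, -0.006]
wrist_force: [-1.2, 0.1, -0.1]
opening: 0.051
finger_force: 0.0
```

```bash
python3 wp.py 0.386,-0.2175,0.1,45 0.386,-0.2175,0.01,45
```

```text
t 16.9 p [ 0.3796 -0.2177  0.1551] yaw 45.0 tilt [-0.0147  0.0021 -0.9999] q [ 0.82  0.41 -0.52  2.28  0.39  0.55 -0.78] open 0.051
0.386,-0.2175,0.1,45 off [0.0052, 0.005, 0.055] dr [-0.012, 0.009, 0.0]
0.386,-0.2175,0.01,45 off [0.006, 0.0061, 0.1449] dr [-0.012, 0.009, 0.0]
```

To row units: 0.065 m / 0.8 = 0.0813, 0.03 m / 0.8 = 0.0375.

>>> step_arm([
  {"offset": [0, 0, 0.0375], "dr": [0, 0, 0], "grip": -0.2},
  {"offset": [0, 0, 0.0813], "dr": [0, 0, 0], "grip": -0.2},
  {"offset": [0, 0, 0.0813], "dr": [0, 0, 0], "grip": -0.2},
  {"offset": [0, 0, 0.0813], "dr": [0, 0, 0], "grip": -0.2},
])

```text
time_s: 17.4
position: [0.3835, -0.2191, 0.0947]
orientation: [0.0, 0.924, 0.383, -0.003]
wrist_force: [0.9, 0.1, -0.4]
opening: 0.0512
finger_force: 0.0
```

```bash
python3 wp.py 0.386,-0.2175,0.01,45
```

```text
t 17.4 p [ 0.3835 -0.2191  0.0947] yaw 45.0 tilt [-0.0061 -0.0027 -1.    ] q [ 0.72  0.51 -0.4   2.32  0.53  0.4  -0.91] open 0.0512
0.386,-0.2175,0.01,45 off [0.0034, 0.0008, 0.0847] dr [-0.002, 0.006, 0.001]
```

To row units: 0.084 m / 0.8 = 0.105, 0.002 m / 0.8 = 0.0025, 0.003 rad / 6.2832 = 0.0005.

>>> step_arm([
  {"offset": [0.0025, 0, 0.0375], "dr": [0, 0.0005, 0], "grip": -0.2},
  {"offset": [0.0025, 0, 0.075], "dr": [0, 0.0005, 0], "grip": -0.2},
  {"offset": [0.0025, 0, 0.105], "dr": [0, 0.0005, 0], "grip": -0.2},
  {"offset": [0.0025, 0, 0.105], "dr": [0, 0.0005, 0], "grip": -0.2},
  {"offset": [0.0025, 0, 0.105], "dr": [0, 0.0005, 0], "grip": -0.2},
  {"offset": [0.0025, 0, 0.105], "dr": [0, 0.0005, 0], "grip": 0.3},
  {"offset": [0.0025, 0, 0.105], "dr": [0, 0.0005, 0], "grip": 1},
  {"offset": [0.0025, 0, 0.105], "dr": [0, 0.0005, 0], "grip": 1},
  {"offset": [0.0025, 0, 0.105], "dr": [0, 0.0005, 0], "grip": 1},
])

```text
time_s: 18.52
position: [0.3852, -0.2187, 0.0118]
orientation: [0.001, 0.924, 0.383, -0.001]
wrist_force: [-1.9, 0.6, 8.7]
opening: 0.0241
finger_force: 58.4
```

```bash
python3 wp.py 0.40,-0.217,0.30,45 0.45,0,0.33,60
```

```text
t 18.52 p [ 0.3852 -0.2187  0.0118] yaw 45.0 tilt [-0.0013 -0.002  -1.    ] q [ 0.53  0.67 -0.16  2.35  0.69  0.16 -1.07] open 0.0241
0.40,-0.217,0.30,45 off [0.011, 0.0094, -0.2882] dr [0.0, 0.002, 0.0]
0.45,0,0.33,60 off [0.1997, -0.1086, -0.3187] dr [0.0, 0.002, -0.262]
```

To row units: -0.319 m / 0.8 = -0.3988, -0.288 m / 0.8 = -0.36, -0.262 rad / 6.2832 = -0.0417.

>>> step_arm([
  {"offset": [0, 0, -0.05], "dr": [0, 0, 0], "grip": 1},
  {"offset": [0.0038, 0.0025, -0.125], "dr": [0, 0, 0], "grip": 1},
  {"offset": [0.0075, 0.005, -0.2], "dr": [0, 0, 0], "grip": 1},
  {"offset": [0.0125, 0.01, -0.275], "dr": [0, 0, 0], "grip": 1},
  {"offset": [0.0138, 0.0113, -0.36], "dr": [0, 0, 0], "grip": 1},
  {"offset": [0.0138, 0.0113, -0.36], "dr": [0, 0, 0], "grip": 1},
  {"offset": [0.25, -0.1363, -0.3988], "dr": [0, 0.0003, -0.0417], "grip": 1},
  {"offset": [0.25, -0.1363, -0.3988], "dr": [0, 0.0003, -0.0417], "grip": 1},
  {"offset": [0.25, -0.1363, -0.3988], "dr": [0, 0.0003, -0.0417], "grip": 1},
  {"offset": [0.25, -0.1363, -0.3988], "dr": [0, 0.0003, -0.0417], "grip": 1},
  {"offset": [0.25, -0.1363, -0.3988], "dr": [0, 0.0003, -0.0417], "grip": 1},
  {"offset": [0.25, -0.1363, -0.3988], "dr": [0, 0.0003, -0.0417], "grip": 1},
])

```text
time_s: 20.02
position: [0.4489, -0.0004, 0.3283]
orientation: [-0.001, 0.866, 0.5, -0.002]
wrist_force: [-0.6, 0.5, -0.4]
opening: 0.0235
finger_force: 59.1
```

```bash
python3 wp.py 0.5,0.2,0.3,120 0.544,0.281,0.15,120
```

```text
t 20.02 p [ 4.489e-01 -4.000e-04  3.283e-01] yaw 60.0 tilt [-4.3e-03 -5.0e-04 -1.0e+00] q [ 0.69  0.2  -0.9   2.06  0.19  0.97 -0.84] open 0.0235
0.5,0.2,0.3,120 off [0.1992, -0.0558, 0.028] dr [-0.005, 0.0, -1.047]
0.544,0.281,0.15,120 off [0.2918, -0.0577, 0.1777] dr [-0.005, 0.0, -1.047]
```

To row units: 0.292 m / 0.8 = 0.365, 0.23 m / 0.8 = 0.2875, -1.047 rad / 6.2832 = -0.1666.

>>> step_arm([
  {"offset": [0.2488, -0.07, 0.0125], "dr": [-0.0005, 0, -0.1666], "grip": 1},
  {"offset": [0.2488, -0.07, 0.0125], "dr": [-0.0005, 0, -0.1666], "grip": 1},
  {"offset": [0.2488, -0.07, 0.0125], "dr": [-0.0005, 0, -0.1666], "grip": 1},
  {"offset": [0.2488, -0.07, 0.0125], "dr": [-0.0005, 0, -0.1666], "grip": 1},
  {"offset": [0.365, -0.0725, 0.125], "dr": [-0.0005, 0, -0.1666], "grip": 1},
  {"offset": [0.365, -0.0725, 0.2125], "dr": [-0.0005, 0, -0.1666], "grip": 1},
  {"offset": [0.365, -0.0725, 0.2625], "dr": [-0.0005, 0, -0.1666], "grip": 1},
  {"offset": [0.365, -0.0725, 0.2875], "dr": [-0.0005, 0, -0.1666], "grip": 1},
  {"offset": [0.365, -0.0725, 0.2875], "dr": [-0.0005, 0, -0.1666], "grip": 1},
  {"offset": [0.365, -0.0725, 0.2875], "dr": [-0.0005, 0, -0.1666], "grip": 1},
])

```text
time_s: 21.28
position: [0.5459, 0.2819, 0.1002]
orientation: [0.001, 0.5, 0.866, 0.001]
wrist_force: [1.1, 0.6, 0.1]
opening: 0.0239
finger_force: 59.1
```

```bash
python3 wp.py 0.544,0.281,0.05,120 0.544,0.281,0.0155,120
```

```text
t 21.27 p [0.5459 0.2819 0.1002] yaw 119.9 tilt [ 1.6e-03  7.0e-04 -1.0e+00] q [ 0.03  0.78 -0.87  1.93  0.82  0.83 -0.78] open 0.0239
0.544,0.281,0.05,120 off [0.0002, -0.0021, 0.0502] dr [0.002, 0.0, -0.001]
0.544,0.281,0.0155,120 off [0.0002, -0.0022, 0.0847] dr [0.002, 0.0, -0.001]
```

To row units: 0.085 m / 0.8 = 0.1063, -0.002 m / 0.8 = -0.0025, 0.002 rad / 6.2832 = 0.0003.

>>> step_arm([
  {"offset": [0, -0.0025, 0.05], "dr": [0.0003, 0, 0], "grip": 1},
  {"offset": [0, -0.0025, 0.0875], "dr": [0.0003, 0, 0], "grip": 1},
  {"offset": [0, -0.0025, 0.1], "dr": [0.0003, 0, 0], "grip": 1},
  {"offset": [0, -0.0025, 0.1063], "dr": [0.0003, 0, 0], "grip": 1},
  {"offset": [0, -0.0025, 0.1063], "dr": [0.0003, 0, 0], "grip": 1},
])

```text
time_s: 21.9
position: [0.5444, 0.2821, 0.0156]
orientation: [0.0, 0.5, 0.866, 0.001]
wrist_force: [0.3, -0.0, 0.4]
opening: 0.0238
finger_force: 59.1
```

To row units: -0.3 m / 0.8 = -0.375, 0.001 m / 0.8 = 0.0013.

>>> step_arm([
  {"offset": [0, 0, 0.0013], "dr": [0, 0, 0], "grip": 1},
  {"offset": [0, 0, 0.0013], "dr": [0, 0, 0], "grip": 0.2},
  {"offset": [0, 0, 0.0013], "dr": [0, 0, 0], "grip": 0},
  {"offset": [0, 0, 0.0013], "dr": [0, 0, 0], "grip": -0.1},
  {"offset": [0, 0, 0.0013], "dr": [0, 0, 0], "grip": -0.1},
  {"offset": [0, 0, -0.0375], "dr": [0, 0, 0], "grip": -0.1},
  {"offset": [0, 0, -0.1125], "dr": [0, 0, 0], "grip": -0.1},
  {"offset": [0, 0, -0.1875], "dr": [0, 0, 0], "grip": -0.1},
  {"offset": [0, 0, -0.2625], "dr": [0, 0, 0], "grip": -0.1},
  {"offset": [0, 0, -0.325], "dr": [0, 0, 0], "grip": -0.1},
  {"offset": [0, 0, -0.375], "dr": [0, 0, 0], "grip": -0.1},
  {"offset": [0, 0, -0.375], "dr": [0, 0, 0], "grip": -0.1},
])

```text
time_s: 23.4
position: [0.5448, 0.2838, 0.318]
orientation: [0.001, 0.5, 0.866, 0.003]
wrist_force: [-0.4, 0.5, -0.8]
opening: 0.0469
finger_force: 0.0
```

```bash
python3 wp.py 0.45,0.03,0.32,60 0.41,-0.25,0.30,45 0.381,-0.310,0.16,45
```

```text
t 23.4 p [0.5448 0.2838 0.318 ] yaw 120.0 tilt [ 0.0051  0.0033 -1.    ] q [ 0.17  0.56 -1.08  1.75  0.54  1.15 -0.55] open 0.0469
0.45,0.03,0.32,60 off [-0.1723, -0.209, -0.0034] dr [0.005, -0.003, 1.048]
0.41,-0.25,0.30,45 off [-0.3947, -0.3839, 0.0155] dr [0.005, -0.004, 1.309]
0.381,-0.310,0.16,45 off [-0.4322, -0.4399, 0.1552] dr [0.005, -0.004, 1.309]
```

To row units: -0.44 m / 0.8 = -0.55, -0.209 m / 0.8 = -0.2613, 1.309 rad / 6.2832 = 0.2083.

>>> step_arm([
  {"offset": [-0.215, -0.2613, -0.0038], "dr": [0.0008, -0.0005, 0.1668], "grip": -0.1},
  {"offset": [-0.215, -0.2613, -0.0038], "dr": [0.0008, -0.0005, 0.1668], "grip": -0.1},
  {"offset": [-0.215, -0.2613, -0.0038], "dr": [0.0008, -0.0005, 0.1668], "grip": -0.1},
  {"offset": [-0.215, -0.2613, -0.0038], "dr": [0.0008, -0.0005, 0.1668], "grip": -0.1},
  {"offset": [-0.215, -0.2613, -0.0038], "dr": [0.0008, -0.0005, 0.1668], "grip": -0.1},
  {"offset": [-0.4938, -0.48, 0.0125], "dr": [0.0008, -0.0006, 0.2083], "grip": -0.2},
  {"offset": [-0.4938, -0.48, 0.0125], "dr": [0.0008, -0.0006, 0.2083], "grip": -0.2},
  {"offset": [-0.4938, -0.48, 0.0125], "dr": [0.0008, -0.0006, 0.2083], "grip": -0.2},
  {"offset": [-0.4938, -0.48, 0.0125], "dr": [0.0008, -0.0006, 0.2083], "grip": -0.2},
  {"offset": [-0.54, -0.55, 0.1], "dr": [0.0008, -0.0006, 0.2083], "grip": -0.2},
  {"offset": [-0.54, -0.55, 0.1938], "dr": [0.0008, -0.0006, 0.2083], "grip": -0.2},
  {"offset": [-0.54, -0.55, 0.1938], "dr": [0.0008, -0.0006, 0.2083], "grip": -0.2},
])

```text
time_s: 24.9
position: [0.3769, -0.3134, 0.157]
orientation: [-0.0, 0.924, 0.382, -0.004]
wrist_force: [0.5, -0.9, -0.9]
opening: 0.0514
finger_force: 0.0
```

To row units: 0.06 m / 0.8 = 0.075, 0.03 m / 0.8 = 0.0375.

>>> step_arm([
  {"offset": [0, 0, 0.0375], "dr": [0, 0, 0], "grip": -0.2},
  {"offset": [0, 0, 0.075], "dr": [0, 0, 0], "grip": -0.2},
  {"offset": [0, 0, 0.075], "dr": [0, 0, 0], "grip": -0.2},
  {"offset": [0, 0, 0.075], "dr": [0, 0, 0], "grip": -0.2},
])

```text
time_s: 25.4
position: [0.3785, -0.3124, 0.0999]
orientation: [0.0, 0.924, 0.383, -0.003]
wrist_force: [-0.0, -0.0, -0.5]
opening: 0.0511
finger_force: 0.0
```

```bash
python3 wp.py 0.381,-0.3105,0.011,45
```

```text
t 25.4 p [ 0.3785 -0.3124  0.0999] yaw 45.0 tilt [-0.006  -0.0033 -1.    ] q [ 0.97  0.56 -0.51  2.21  0.58  0.51 -0.77] open 0.0511
0.381,-0.3105,0.011,45 off [0.0037, 0.0006, 0.0889] dr [-0.002, 0.007, 0.001]
```

To row units: 0.089 m / 0.8 = 0.1113, 0.003 m / 0.8 = 0.0038, -0.001 rad / 6.2832 = -0.0002.

>>> step_arm([
  {"offset": [0.0038, 0, 0.0375], "dr": [-0.0002, 0.0008, 0], "grip": -0.2},
  {"offset": [0.0038, 0, 0.0813], "dr": [-0.0002, 0.0008, 0], "grip": -0.2},
  {"offset": [0.0038, 0, 0.1113], "dr": [-0.0002, 0.0008, 0], "grip": -0.2},
  {"offset": [0.0038, 0, 0.1113], "dr": [-0.0002, 0.0008, 0], "grip": -0.2},
  {"offset": [0.0038, 0, 0.1113], "dr": [-0.0002, 0.0008, 0], "grip": -0.2},
  {"offset": [0.0038, 0, 0.1113], "dr": [-0.0002, 0.0008, 0], "grip": 0.3},
  {"offset": [0.0038, 0, 0.1113], "dr": [-0.0002, 0.0008, 0], "grip": 1},
  {"offset": [0.0038, 0, 0.1113], "dr": [-0.0002, 0.0008, 0], "grip": 1},
  {"offset": [0.0038, 0, 0.1113], "dr": [-0.0002, 0.0008, 0], "grip": 1},
])

```text
time_s: 26.52
position: [0.3805, -0.3114, 0.0119]
orientation: [0.001, 0.924, 0.383, -0.0]
wrist_force: [-0.7, -0.2, 7.0]
opening: 0.0238
finger_force: 58.4
```

```bash
python3 wp.py 0.39,-0.3,0.30,45 0.41,-0.22,0.33,45 0.45,0,0.33,70
```

```text
t 26.52 p [ 0.3805 -0.3114  0.0119] yaw 45.0 tilt [-1.0e-04 -2.3e-03 -1.0e+00] q [ 0.82  0.7  -0.31  2.24  0.76  0.3  -0.94] open 0.0238
0.39,-0.3,0.30,45 off [0.0143, -0.0009, -0.2881] dr [0.002, 0.002, 0.0]
0.41,-0.22,0.33,45 off [0.0849, -0.0433, -0.3183] dr [0.002, 0.002, 0.0]
0.45,0,0.33,70 off [0.2688, -0.1706, -0.3188] dr [0.001, 0.002, -0.436]
```

To row units: -0.319 m / 0.8 = -0.3988, -0.22 m / 0.8 = -0.275, -0.436 rad / 6.2832 = -0.0694.

>>> step_arm([
  {"offset": [0, 0, -0.05], "dr": [0, 0, 0], "grip": 1},
  {"offset": [0.005, 0, -0.125], "dr": [0, 0, 0], "grip": 1},
  {"offset": [0.01, 0, -0.2], "dr": [0, 0, 0], "grip": 1},
  {"offset": [0.015, 0, -0.275], "dr": [0, 0, 0], "grip": 1},
  {"offset": [0.0175, 0, -0.36], "dr": [0, 0, 0], "grip": 1},
  {"offset": [0.1063, -0.0538, -0.3975], "dr": [0, 0, 0], "grip": 1},
  {"offset": [0.1063, -0.0538, -0.3975], "dr": [0, 0, 0], "grip": 1},
  {"offset": [0.3363, -0.2138, -0.3988], "dr": [0, 0, -0.0694], "grip": 1},
  {"offset": [0.3363, -0.2138, -0.3988], "dr": [0, 0, -0.0694], "grip": 1},
  {"offset": [0.3363, -0.2138, -0.3988], "dr": [0, 0, -0.0694], "grip": 1},
  {"offset": [0.3363, -0.2138, -0.3988], "dr": [0, 0, -0.0694], "grip": 1},
  {"offset": [0.3363, -0.2138, -0.3988], "dr": [0, 0, -0.0694], "grip": 1},
])

```text
time_s: 28.02
position: [0.4493, 0.0038, 0.3292]
orientation: [-0.0, 0.817, 0.577, -0.001]
wrist_force: [-0.5, -0.4, -0.6]
opening: 0.0241
finger_force: 59.1
```

```bash
python3 wp.py 0.435,0.22,0.3,120 0.4225,0.330,0.10,120
```

```text
t 28.02 p [0.4493 0.0038 0.3292] yaw 70.4 tilt [-1.9e-03 -2.0e-04 -1.0e+00] q [ 0.78  0.23 -1.03  2.06  0.24  0.98 -0.72] open 0.0241
0.435,0.22,0.3,120 off [0.199, -0.0859, 0.0292] dr [-0.002, -0.0, -0.865]
0.4225,0.330,0.10,120 off [0.2986, -0.1341, 0.2292] dr [-0.002, -0.0, -0.865]
```

To row units: 0.301 m / 0.8 = 0.3763, 0.199 m / 0.8 = 0.2488, -0.865 rad / 6.2832 = -0.1377.

>>> step_arm([
  {"offset": [0.2488, -0.1075, 0.0375], "dr": [0, 0, -0.1377], "grip": 1},
  {"offset": [0.2488, -0.1075, 0.0375], "dr": [0, 0, -0.1377], "grip": 1},
  {"offset": [0.2488, -0.1075, 0.0375], "dr": [0, 0, -0.1377], "grip": 1},
  {"offset": [0.2488, -0.1075, 0.0375], "dr": [0, 0, -0.1377], "grip": 1},
  {"offset": [0.3763, -0.1675, 0.0875], "dr": [0, 0, -0.1377], "grip": 1},
  {"offset": [0.3763, -0.1675, 0.1375], "dr": [0, 0, -0.1377], "grip": 1},
  {"offset": [0.3763, -0.1675, 0.2], "dr": [0, 0, -0.1377], "grip": 1},
  {"offset": [0.3763, -0.1675, 0.2625], "dr": [0, 0, -0.1377], "grip": 1},
  {"offset": [0.3763, -0.1675, 0.2863], "dr": [0, 0, -0.1377], "grip": 1},
  {"offset": [0.3763, -0.1675, 0.2863], "dr": [0, 0, -0.1377], "grip": 1},
  {"offset": [0.3763, -0.1675, 0.2863], "dr": [0, 0, -0.1377], "grip": 1},
])

```text
time_s: 29.4
position: [0.4271, 0.3287, 0.1006]
orientation: [-0.0, 0.504, 0.864, -0.0]
wrist_force: [-0.5, 0.4, 0.7]
opening: 0.0241
finger_force: 59.1
```

```bash
python3 wp.py 0.423,0.330,0.0155,120
```

```text
t 29.4 p [0.4271 0.3287 0.1006] yaw 119.5 tilt [-8.e-04 -5.e-04 -1.e+00] q [-0.13  0.71 -0.87  2.09  0.84  0.74 -1.04] open 0.0241
0.423,0.330,0.0155,120 off [0.0032, -0.0029, 0.0851] dr [-0.001, -0.0, -0.009]
```

To row units: 0.085 m / 0.8 = 0.1063, 0.08 m / 0.8 = 0.1.

>>> step_arm([
  {"offset": [0.0038, -0.0038, 0.05], "dr": [0, 0, 0], "grip": 1},
  {"offset": [0.0038, -0.0038, 0.0875], "dr": [0, 0, 0], "grip": 1},
  {"offset": [0.0038, -0.0038, 0.1], "dr": [0, 0, 0], "grip": 1},
  {"offset": [0.0038, -0.0038, 0.1063], "dr": [0, 0, 0], "grip": 1},
  {"offset": [0.0038, -0.0038, 0.1063], "dr": [0, 0, 0], "grip": 1},
])

```text
time_s: 30.02
position: [0.4227, 0.3306, 0.0159]
orientation: [-0.0, 0.503, 0.864, 0.0]
wrist_force: [0.7, -0.6, -0.0]
opening: 0.024
finger_force: 59.1
```

To row units: -0.31 m / 0.8 = -0.3875, -0.26 m / 0.8 = -0.325.

>>> step_arm([
  {"offset": [0, 0, 0.0013], "dr": [0, 0, 0], "grip": 1},
  {"offset": [0, 0, 0.0013], "dr": [0, 0, 0], "grip": 0.2},
  {"offset": [0, 0, 0.0013], "dr": [0, 0, 0], "grip": 0},
  {"offset": [0, 0, 0.0013], "dr": [0, 0, 0], "grip": -0.1},
  {"offset": [0, 0, 0.0013], "dr": [0, 0, 0], "grip": -0.1},
  {"offset": [0, 0, -0.0375], "dr": [0, 0, 0], "grip": -0.1},
  {"offset": [0, 0, -0.1125], "dr": [0, 0, 0], "grip": -0.1},
  {"offset": [0, 0, -0.1875], "dr": [0, 0, 0], "grip": -0.1},
  {"offset": [0, 0, -0.2625], "dr": [0, 0, 0], "grip": -0.1},
  {"offset": [0, 0, -0.325], "dr": [0, 0, 0], "grip": -0.1},
  {"offset": [0, 0, -0.3875], "dr": [0, 0, 0], "grip": -0.1},
  {"offset": [0, 0, -0.3875], "dr": [0, 0, 0], "grip": -0.1},
])

```text
time_s: 31.52
position: [0.4236, 0.3328, 0.3291]
orientation: [0.001, 0.503, 0.864, 0.003]
wrist_force: [0.1, 0.5, -0.4]
opening: 0.0471
finger_force: 0.0
```

```bash
python3 wp.py 0.45,0.03,0.32,90 0.44,-0.12,0.32,120 0.4545,-0.170,0.16,147; python3 - <<'E'
from cell import env
from h import *
a=env.read_camera("scene");pickle.dump(a,open("pics/s4.pkl","wb"))
cv2.imwrite("pics/k.png",cv2.resize(np.hstack([a["color"][135:225,190:290],a["color"][240:330,270:370]]),None,fx=4,fy=4,interpolation=2)[:,:,::-1])
E
```

```text
t 31.52 p [0.4236 0.3328 0.3291] yaw 119.6 tilt [ 0.0046  0.0044 -1.    ] q [ 0.1   0.45 -1.16  1.89  0.46  1.1  -0.72] open 0.0471
0.45,0.03,0.32,90 off [-0.2764, -0.1265, 0.0079] dr [0.006, -0.003, 0.516]
0.44,-0.12,0.32,120 off [-0.4019, -0.2092, 0.0072] dr [0.006, -0.001, -0.008]
0.4545,-0.170,0.16,147 off [-0.4528, -0.2222, 0.167] dr [0.006, 0.0, -0.479]
```

View pics/k.png

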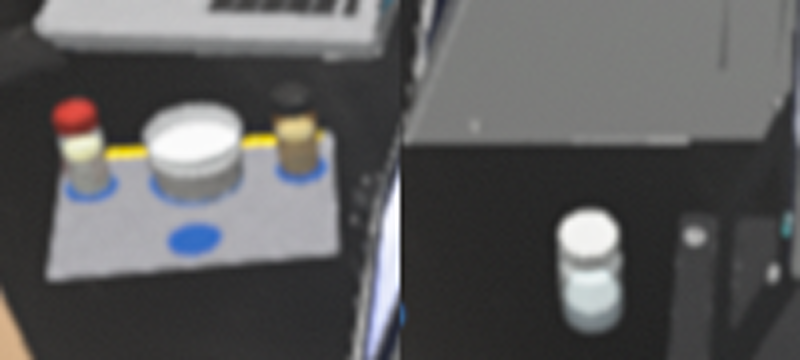

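To row units: -0.453 m / 0.8 = -0.5663, -0.402 m / 0.8 = -0.5025, 0.3 rad / 6.2832 = 0.0477.

>>> step_arm([
  {"offset": [-0.345, -0.1588, 0.01], "dr": [0.0008, -0.0005, 0.0477], "grip": -0.2},
  {"offset": [-0.345, -0.1588, 0.01], "dr": [0.0008, -0.0005, 0.0477], "grip": -0.2},
  {"offset": [-0.345, -0.1588, 0.01], "dr": [0.0008, -0.0005, 0.0477], "grip": -0.2},
  {"offset": [-0.345, -0.1588, 0.01], "dr": [0.0008, -0.0005, 0.0477], "grip": -0.2},
  {"offset": [-0.345, -0.1588, 0.01], "dr": [0.0008, -0.0005, 0.0477], "grip": -0.2},
  {"offset": [-0.5025, -0.2613, 0.0088], "dr": [0.001, -0.0002, 0], "grip": -0.2},
  {"offset": [-0.5025, -0.2613, 0.0088], "dr": [0.001, -0.0002, 0], "grip": -0.2},
  {"offset": [-0.5663, -0.2775, 0.0088], "dr": [0.001, 0, -0.0428], "grip": -0.2},
  {"offset": [-0.5663, -0.2775, 0.0088], "dr": [0.001, 0, -0.0428], "grip": -0.2},
  {"offset": [-0.5663, -0.2775, 0.0375], "dr": [0.001, 0, -0.0428], "grip": -0.2},
  {"offset": [-0.5663, -0.2775, 0.0375], "dr": [0.001, 0, -0.0428], "grip": -0.2},
])

```text
time_s: 32.95
position: [0.4503, -0.1734, 0.2925]
orientation: [-0.006, 0.383, 0.924, -0.003]
wrist_force: [-0.1, 1.3, -0.2]
opening: 0.0511
finger_force: 0.0
```

```bash
python3 wp.py 0.4545,-0.170,0.16,135 0.4545,-0.170,0.1,135
```

```text
t 32.95 p [ 0.4503 -0.1734  0.2925] yaw 135.0 tilt [-0.0128 -0.0018 -0.9999] q [ 1.18  0.42 -1.18  2.04  0.46  1.    0.55] open 0.0511
0.4545,-0.170,0.16,135 off [-0.0015, 0.0067, 0.1324] dr [-0.01, -0.008, -0.0]
0.4545,-0.170,0.1,135 off [-0.002, 0.0074, 0.1924] dr [-0.01, -0.008, -0.0]
```

To row units: 0.19 m / 0.8 = 0.2375, 0.003 m / 0.8 = 0.0038, -0.005 rad / 6.2832 = -0.0008.

>>> step_arm([
  {"offset": [-0.0013, 0.0038, 0.0625], "dr": [-0.0008, -0.0006, 0], "grip": -0.2},
  {"offset": [-0.0013, 0.005, 0.125], "dr": [-0.0008, -0.0006, 0], "grip": -0.2},
  {"offset": [-0.0013, 0.005, 0.1875], "dr": [-0.0008, -0.0006, 0], "grip": -0.2},
  {"offset": [-0.0013, 0.005, 0.2375], "dr": [-0.0008, -0.0006, 0], "grip": -0.2},
  {"offset": [-0.0013, 0.005, 0.2375], "dr": [-0.0008, -0.0006, 0], "grip": -0.2},
  {"offset": [-0.0013, 0.005, 0.2375], "dr": [-0.0008, -0.0006, 0], "grip": -0.2},
])

```text
time_s: 33.7
position: [0.4564, -0.1714, 0.1065]
orientation: [0.001, 0.382, 0.924, -0.001]
wrist_force: [1.3, 0.1, -0.2]
opening: 0.0513
finger_force: 0.0
```

```bash
python3 wp.py 0.4545,-0.170,0.011,135
```

```text
t 33.7 p [ 0.4564 -0.1714  0.1065] yaw 135.0 tilt [ 0.0016 -0.0038 -1.    ] q [ 0.9   0.65 -0.87  2.2   0.85  0.67  0.2 ] open 0.0513
0.4545,-0.170,0.011,135 off [0.0027, -0.0001, 0.0955] dr [-0.002, 0.004, 0.001]
```

To row units: 0.095 m / 0.8 = 0.1188, 0.075 m / 0.8 = 0.0938, -0.001 rad / 6.2832 = -0.0002.

>>> step_arm([
  {"offset": [0.0038, 0, 0.05], "dr": [-0.0002, 0.0005, 0], "grip": -0.2},
  {"offset": [0.0038, 0, 0.0938], "dr": [-0.0002, 0.0005, 0], "grip": -0.2},
  {"offset": [0.0038, 0, 0.1188], "dr": [-0.0002, 0.0005, 0], "grip": -0.2},
  {"offset": [0.0038, 0, 0.1188], "dr": [-0.0002, 0.0005, 0], "grip": -0.2},
  {"offset": [0.0038, 0, 0.1188], "dr": [-0.0002, 0.0005, 0], "grip": -0.2},
  {"offset": [0.0038, 0, 0.1188], "dr": [-0.0002, 0.0005, 0], "grip": 0.3},
  {"offset": [0.0038, 0, 0.1188], "dr": [-0.0002, 0.0005, 0], "grip": 1},
  {"offset": [0.0038, 0, 0.1188], "dr": [-0.0002, 0.0005, 0], "grip": 1},
  {"offset": [0.0038, 0, 0.1188], "dr": [-0.0002, 0.0005, 0], "grip": 1},
])

```text
time_s: 34.83
position: [0.4541, -0.1704, 0.0117]
orientation: [0.001, 0.383, 0.924, -0.001]
wrist_force: [-1.0, -0.0, 8.2]
opening: 0.0242
finger_force: 58.6
```

```bash
python3 wp.py 0.45,-0.170,0.32,120 0.45,0,0.33,80
```

```text
t 34.83 p [ 0.4541 -0.1704  0.0117] yaw 135.0 tilt [ 5.0e-04 -2.1e-03 -1.0e+00] q [ 0.75  0.78 -0.67  2.25  1.13  0.51 -0.05] open 0.0242
0.45,-0.170,0.32,120 off [0.0026, -0.0029, -0.3084] dr [-0.001, 0.002, 0.261]
0.45,0,0.33,80 off [0.1228, 0.1172, -0.3187] dr [-0.0, 0.002, 0.96]
```

To row units: -0.319 m / 0.8 = -0.3988, -0.315 m / 0.8 = -0.3938, 0.96 rad / 6.2832 = 0.1528.

>>> step_arm([
  {"offset": [0, 0, -0.05], "dr": [0, 0, 0], "grip": 1},
  {"offset": [0, 0, -0.125], "dr": [0, 0, 0], "grip": 1},
  {"offset": [0, 0, -0.2], "dr": [0, 0, 0.0159], "grip": 1},
  {"offset": [0, 0, -0.275], "dr": [0, 0, 0.0415], "grip": 1},
  {"offset": [0.0038, -0.0038, -0.35], "dr": [0, 0, 0.0637], "grip": 1},
  {"offset": [0.0038, -0.0038, -0.3938], "dr": [0, 0, 0.0955], "grip": 1},
  {"offset": [0.0038, -0.0038, -0.3938], "dr": [0, 0, 0.0955], "grip": 1},
  {"offset": [0.1538, 0.1463, -0.3988], "dr": [0, 0, 0.1528], "grip": 1},
  {"offset": [0.1538, 0.1463, -0.3988], "dr": [0, 0, 0.1528], "grip": 1},
  {"offset": [0.1538, 0.1463, -0.3988], "dr": [0, 0, 0.1528], "grip": 1},
  {"offset": [0.1538, 0.1463, -0.3988], "dr": [0, 0, 0.1528], "grip": 1},
])

```text
time_s: 36.2
position: [0.4482, 0.0039, 0.3287]
orientation: [-0.001, 0.763, 0.646, -0.001]
wrist_force: [0.0, -0.4, -0.8]
opening: 0.0235
finger_force: 59.2
```

```bash
python3 wp.py 0.4585,0.20,0.3,67 0.4585,0.245,0.10,67
```

```text
t 36.2 p [0.4482 0.0039 0.3287] yaw 80.6 tilt [-2.7e-03 -2.0e-04 -1.0e+00] q [ 0.77  0.22 -1.01  2.06  0.23  0.98 -0.53] open 0.0235
0.4585,0.20,0.3,67 off [0.1951, -0.0219, 0.0286] dr [-0.003, 0.001, 0.237]
0.4585,0.245,0.10,67 off [0.2396, -0.0288, 0.2286] dr [-0.003, 0.001, 0.237]
```

To row units: 0.243 m / 0.8 = 0.3038, 0.229 m / 0.8 = 0.2863, 0.237 rad / 6.2832 = 0.0377.

>>> step_arm([
  {"offset": [0.2438, -0.0275, 0.025], "dr": [-0.0003, 0, 0.0377], "grip": 1},
  {"offset": [0.2438, -0.0275, 0.025], "dr": [-0.0003, 0, 0.0377], "grip": 1},
  {"offset": [0.2438, -0.0275, 0.025], "dr": [-0.0003, 0, 0.0377], "grip": 1},
  {"offset": [0.3038, -0.0363, 0.075], "dr": [-0.0003, 0, 0.0377], "grip": 1},
  {"offset": [0.3038, -0.0363, 0.1375], "dr": [-0.0003, 0, 0.0377], "grip": 1},
  {"offset": [0.3038, -0.0363, 0.2], "dr": [-0.0003, 0, 0.0377], "grip": 1},
  {"offset": [0.3038, -0.0363, 0.2625], "dr": [-0.0003, 0, 0.0377], "grip": 1},
  {"offset": [0.3038, -0.0363, 0.2863], "dr": [-0.0003, 0, 0.0377], "grip": 1},
  {"offset": [0.3038, -0.0363, 0.2863], "dr": [-0.0003, 0, 0.0377], "grip": 1},
  {"offset": [0.3038, -0.0363, 0.2863], "dr": [-0.0003, 0, 0.0377], "grip": 1},
])

```text
time_s: 37.45
position: [0.4633, 0.2436, 0.1002]
orientation: [0.001, 0.837, 0.547, -0.0]
wrist_force: [-0.4, 0.1, 0.0]
opening: 0.0242
finger_force: 59.2
```

```bash
python3 wp.py 0.459,0.245,0.0155,67
```

```text
t 37.45 p [0.4633 0.2436 0.1002] yaw 66.4 tilt [ 5.0e-04 -1.3e-03 -1.0e+00] q [-0.07  0.64 -0.7   2.13  0.72  0.62 -1.69] open 0.0242
0.459,0.245,0.0155,67 off [-0.0003, -0.0046, 0.0847] dr [0.001, 0.001, -0.011]
```

To row units: 0.085 m / 0.8 = 0.1063, 0.07 m / 0.8 = 0.0875.

>>> step_arm([
  {"offset": [0, -0.005, 0.05], "dr": [0, 0, 0], "grip": 1},
  {"offset": [0, -0.005, 0.0875], "dr": [0, 0, 0], "grip": 1},
  {"offset": [0, -0.005, 0.1], "dr": [0, 0, 0], "grip": 1},
  {"offset": [0, -0.005, 0.1063], "dr": [0, 0, 0], "grip": 1},
  {"offset": [0, -0.005, 0.1063], "dr": [0, 0, 0], "grip": 1},
])

```text
time_s: 38.08
position: [0.4599, 0.2458, 0.0158]
orientation: [0.001, 0.837, 0.547, 0.001]
wrist_force: [0.0, 0.2, -0.5]
opening: 0.0243
finger_force: 59.2
```

To row units: -0.31 m / 0.8 = -0.3875, 0.001 m / 0.8 = 0.0013.

>>> step_arm([
  {"offset": [0, 0, 0.0013], "dr": [0, 0, 0], "grip": 1},
  {"offset": [0, 0, 0.0013], "dr": [0, 0, 0], "grip": 0.2},
  {"offset": [0, 0, 0.0013], "dr": [0, 0, 0], "grip": 0},
  {"offset": [0, 0, 0.0013], "dr": [0, 0, 0], "grip": -0.1},
  {"offset": [0, 0, 0.0013], "dr": [0, 0, 0], "grip": -0.1},
  {"offset": [0, 0, -0.0375], "dr": [0, 0, 0], "grip": -0.1},
  {"offset": [0, 0, -0.1125], "dr": [0, 0, 0], "grip": -0.1},
  {"offset": [0, 0, -0.1875], "dr": [0, 0, 0], "grip": -0.1},
  {"offset": [0, 0, -0.2625], "dr": [0, 0, 0], "grip": -0.1},
  {"offset": [0, 0, -0.325], "dr": [0, 0, 0], "grip": -0.1},
  {"offset": [0, 0, -0.3875], "dr": [0, 0, 0], "grip": -0.1},
  {"offset": [0, 0, -0.3875], "dr": [0, 0, 0], "grip": -0.1},
])

```text
time_s: 39.58
position: [0.4608, 0.2479, 0.3289]
orientation: [0.001, 0.837, 0.547, 0.004]
wrist_force: [0.4, -1.0, -0.9]
opening: 0.0468
finger_force: 0.0
```

```bash
python3 - <<'E'
from cell import env
from h import *
a=env.read_camera("scene");pickle.dump(a,open("pics/s5.pkl","wb"))
cv2.imwrite("pics/l.png",cv2.resize(a["color"][130:310,190:310],None,fx=3.3,fy=3.3,interpolation=2)[:,:,::-1])
E
```

```text
(no output)
```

View pics/l.png

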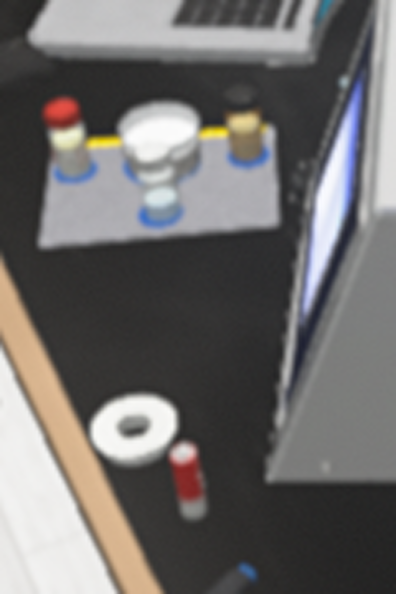

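All three vials stand upright on their discs: red l(68,140), black (244,128), white (160,190). The dish is flat on the tin at (159,130), and the spool, battery and tee haven't moved. Handing in.

```bash
python3 -c "
from cell import env
print(env.finish_job())"
```

```text
the job is handed in; nothing more can be done
None
```

I set up the sampling spot and handed it in at about 40 s: the tin is on the large disc with the dish on top, and the black, red and white vials stand on the left, right and rear discs. Everything is released, and the last picture shows all of it in place and the spool, tee and battery not visibly moved, though the hand-in returned no verdict.

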